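# Scoop ceramic mixing balls into a sample pan and hold it up for the customer

### The arm

A 7-joint arm with a two-finger parallel gripper is mounted at the origin on the work surface. World frame = base frame: x ahead of the robot, y to its left, z up, the work surface at z = 0. Lengths are in m, angles in degrees, forces in N, time in s.
With the tool pointing down it reaches from about 0.425 to 0.95 m from the base axis. Payload 16.7 kg.
Tool frame: the origin (TCP) lies midway between the tips of the shut fingers; the grasp point (between the pads) lies 19 mm behind it (r.grasp_offset is the distance from the TCP to the grasp point, in m); z points along the fingers, x is the direction in which the jaws open and shut, and the axes are right-handed (so a half turn about z gives the same grasp; the last joint's range is limited). The gripper opens to 94 mm and grips with 3 to 60 N. Pads are 16 mm wide; open, the fingers measure 119 mm over their backs; the gripper's body (75 mm by 177 mm) begins 78 mm behind the grasp point.
Start: joints at [-77.378, 24.414, 4.234, 92.017, -1.954, 63.644, -3.845], TCP at [0.244, 0.629, 0.205] pointing down, gripper open.
Joint ranges: [-163.25, 163.25], [-28.42, 122.38], [-70.27, 78.77], [12.13, 141.07], [-58.53, 238.53], [9.26, 117.41], [-156.51, 156.51]. Speed limits (degrees/s): [108.29, 108.29, 136.94, 136.94, 172.46, 172.46, 172.46].

### API

Orientations are given as a 3x3 rotation matrix whose columns are the frame's x, y, z axes.
In Python, from workcell import r, capture, spotter gives the robot as it stands.
- The arm moves only by the tool servo_tool, never from a script. Its argument "series" is text: rows parted by semicolons, each of 6 numbers parted by spaces: the shift along the world's x, y, z in m, then the turn, a rotation vector about the world's x, y, z in rad. In form: x y z ax ay az; .... A call has 1 to 12 rows; each row shifts and turns the pose as measured when the row begins; what a row does not reach is not made up. A row lasts 1/8 s, in which the tool goes at most 62.5 mm and 10.7 degrees, less where a joint would pass 70% of its speed; a pose out of reach is approached as far as the arm can. A call with a gripper value outside its range is refused whole. "claw" is the closure, from 0 (fully open) to 1 (shut), set as the call begins (left out, the last holds). The fingers move at their own pace and stop on an object; "grip_force" is the grip in N (left out, the last holds). Time passes only in rows, so rows that do not move let the fingers close. It gives the time, the measured TCP pose, the force and the opening at its end, in the units of the state.
- r.read_state(): the state, without advancing time (a new reading comes with each control period).
- capture(name): name is "side" or "top" or "wrist"; returns a dict with "frame" (384x512x3 uint8, blue, green, red), "fx", "fy", "cx", "cy" (pixels), "origin" and "attitude" of the camera in the world. Camera axes: x right, y up, looking along -z (the intrinsics and any distortion apply to the point x, -y, -z); pixel columns grow to the right and rows downward; lengths in m; the calibration is good to about 2 mm. The wrist camera is an equidistant fisheye: a pixel r from the principal point sees the ray r / f radians off the axis. A picture is of the moment at which its call begins. There is no depth.
- r.close_job(): hands the job in, once; it reports no verdict.
Trained networks look in the newest picture that a camera, given by its name, has taken for a name from the list of things; names that differ only in an ending like _2 or _b are one class to them, and where a whole thing is asked for, a point or a joint stands for the part that bears it (a point fixed in the world has none). Each returns a list of dicts, best first, with "conf" (0 to 1); they miss things now and then, are a little off and sometimes report something else, mostly with a low value. They report only what shows in the picture. A call takes as long as a camera call. They do not tell look-alikes from the thing itself.
- spotter.outline_of(camera, name): "mask" (384x512 bool, what is visible of it) and "location" ([column, row] in pixels, amid what is visible of it).
- spotter.tip_of(camera, name): "location" ([column, row] in pixels: a listed point, or the origin of a listed thing).
The state is a dict: "clock": time; "joints": joint angles; "dq": joint speeds; "joint_efforts": joint torques, N m; "ee_pos": TCP position; "tool_rot": TCP orientation; "ft_force": force on the tool from outside, world axes, zero at the start; "wrist_torque": the same for the moment, N m; "gripper_width": finger opening in m.
Only numpy, scipy, OpenCV 4.12 (cv2) and the standard library are available. Lean on these libraries where they do the work, as an engineer would, in place of code of your own. Each camera call takes 0.05 s, during which the arm holds its last target.

### The job

Use the little hand scoop to take ceramic mixing balls from the wooden tray and tip at least three of them into the pan on the trivet, then stand the scoop back on its base in the tray. Finally take the pan by its handle, lift it clear so that its bottom is more than 10 cm above the counter, and finish while still holding it there, steady and level with the balls in it. Do not touch the balls with the fingers, spill none of them, and leave the other things on the counter where they are.

Things in the scene. Friction and masses are not known exactly. Their poses are not given: they have to be found in the camera images.
- tray: open wooden tray, fixed, 220 x 100 mm, long along its x. Origin: centre of its underside, z up. Inside 90 mm wide (y -45 to +45 mm), walls 40 mm high, but 65 mm at the -x end wall and the sides from x = -55 mm to it. Floor 4 mm above the counter, flat from x = -60 to +105 mm; at the -x end (nearer the robot) a straight ramp rises from the floor at x = -60 to height 28 mm at x = -105 mm (the end wall).
- scoop: loose steel hand scoop, 110 g, standing on its flat base at the tray's +x end. Origin: centre of its underside, z up, open mouth to its -x (the ramp). Base 76 x 76 mm, 2 mm thick, thinner at the mouth; side walls 26 mm high from x = -16 mm back, 72 mm apart; back wall 34 mm high at x = +37 mm. Upright wooden handle on the back wall: centre x = +36, y = 0 mm, 14 mm wide in y, 20 mm in x, 28 to 115 mm above the underside.
- scoop_in (a point): the middle of the scoop's inside, 12 mm above the scoop's origin; a ball within 50 mm of it counts as in the scoop
- pan_in (a point): the middle of the pan's bowl, 16 mm above the pan's origin; a ball within 50 mm of it counts as in the pan
- trivet: round dark iron trivet, fixed to the counter, 112 mm across, 18 mm high. Origin: centre of its underside.
- pan: round aluminium sample pan, loose, about 220 g, standing level on the trivet. Origin: centre of its underside, z up. Bowl 90 mm across at the bottom, 116 mm at the rim, rim 36 mm above the underside, walls 3 mm, floor 4 mm thick. A straight wooden handle, 14 mm wide and 18 mm tall, points along its -x, from 55 to 165 mm from the centre, its mid-line 25 mm above the underside.
- pan_grip (a point): a good place to hold the pan handle: on the handle's centre line, 90 mm from the pan's centre, 25 mm above its underside
- ball0: ceramic mixing ball, one of six alike: white, 18 mm across, 12 g; origin at its centre. At the start all six lie still on the tray floor between the scoop's mouth and the ramp. They roll freely when pushed or tilted.
- ball1: ceramic mixing ball, one of six alike: white, 18 mm across, 12 g; origin at its centre. At the start all six lie still on the tray floor between the scoop's mouth and the ramp. They roll freely when pushed or tilted.
- ball2: ceramic mixing ball, one of six alike: white, 18 mm across, 12 g; origin at its centre. At the start all six lie still on the tray floor between the scoop's mouth and the ramp. They roll freely when pushed or tilted.
- ball3: ceramic mixing ball, one of six alike: white, 18 mm across, 12 g; origin at its centre. At the start all six lie still on the tray floor between the scoop's mouth and the ramp. They roll freely when pushed or tilted.
- ball4: ceramic mixing ball, one of six alike: white, 18 mm across, 12 g; origin at its centre. At the start all six lie still on the tray floor between the scoop's mouth and the ramp. They roll freely when pushed or tilted.
- ball5: ceramic mixing ball, one of six alike: white, 18 mm across, 12 g; origin at its centre. At the start all six lie still on the tray floor between the scoop's mouth and the ramp. They roll freely when pushed or tilted.
- stamp: brass hand stamp with wooden grip, upright, 28 mm across, 74 mm tall; a loose bystander, to be left alone. Origin: centre of its underside.
- tin_mid: closed round ink tin, 73 mm across, 45 mm tall; a loose bystander, to be left alone. Origin: centre of its underside.
- tin_left: closed round ink tin, 86 mm across, 65 mm tall; a loose bystander, to be left alone. Origin: centre of its underside.
- cup: empty steel cup, 72 mm across, 75 mm tall; a loose bystander, to be left alone. Origin: centre of its underside.
- card_box: box of cards, 62 x 97 mm, 50 mm tall; a loose bystander, to be left alone. Origin: centre of its underside.
Mind the look-alikes: they are no part of the job. What is meant by the tray is not green or yellow, and is the larger of those in its own colour.

How it is judged:
By the outcome, as a careful person would: the job done as asked, in the order asked, and still so for the second after the job is handed in, while the arm keeps its last pose, push and grip.
It also fails if it takes over 72 s, if anything falls off the work surface, if the arm or the gripper's body presses on something with over 40 N, if the wrist force passes 120 N, or if a joint passes its speed limit or range.

## Working session

There is one attempt and no reset: what is moved stays moved. The work goes in short steps, Python scripts to look and compute and a tool call to move; the robot and the scene stay as the last step left them, time stands still between calls to the robot, and variables do not carry over. Pictures are saved under pics/ and viewed, and the job is handed in when it is done.

Besides the shell and the picture viewer there is one more tool, called after ">>>" as name(argument=value, ...), one argument or row to a line, values as JSON. servo_tool: Moves the arm, as the interface text tells. Its arguments: {"type":"object","properties":{"series":{"type":"string"},"claw":{"type":"number"},"grip_force":{"type":"number"}},"required":["series"]}

```bash
ls; mkdir -p pics; python3 - <<'E'
from workcell import r,capture,spotter
import cv2
s=r.read_state(); print(s, r.grasp_offset)
for n in ("side","top","wrist"):
    c=capture(n); cv2.imwrite(f"pics/{n}0.png",c["frame"]); print(n,{k:v for k,v in c.items() if k!="frame"})
E
```

```text
pics
{'clock': 0.0, 'joints': array([-77.3801269 ,  24.45231988,   4.23107683,  92.05286022,
        -1.95416567,  63.64402031,  -3.84328028]), 'dq': array([ 0.03735444,  0.01466892, -0.00012208,  0.06725029,  0.09185875,
        0.02311474, -0.05464139]), 'joint_efforts': array([-9.40696737e-04, -9.35819077e+01,  3.66637811e+00, -4.54201627e+01,
       -4.89852182e-02,  2.02457327e-02,  1.39453791e-04]), 'ee_pos': array([0.24380013, 0.62894605, 0.20473965]), 'tool_rot': array([[ 3.61398070e-01,  9.32411539e-01, -3.96241021e-04],
       [ 9.32410658e-01, -3.61398275e-01, -1.28490242e-03],
       [-1.34125866e-03,  9.49019036e-05, -9.99999096e-01]]), 'ft_force': array([ 0.38751673, -0.68828406, -0.03987353]), 'wrist_torque': array([ 0.07056721, -0.00596284,  0.02971237]), 'gripper_width': 0.09400586049633725} 0.0188
side {'fx': 349.22759644872013, 'fy': 349.22759644872013, 'cx': 254.20529842426072, 'cy': 188.82081908543827, 'origin': array([ 0.12798018, -0.60103945,  0.71896324]), 'attitude': array([[ 0.84154297,  0.35620317, -0.40610926],
       [-0.53977502,  0.5839584 , -0.60632954],
       [ 0.02117441,  0.72945999,  0.68369566]])}
top {'fx': 444.5266204292499, 'fy': 444.5266204292499, 'cx': 251.03677135019873, 'cy': 187.78220565087685, 'origin': array([ 0.28913248, -0.02581197,  1.27115917]), 'attitude': array([[-0.0112372 ,  0.98580892, -0.16749477],
       [-0.9998966 , -0.01258112, -0.0069647 ],
       [-0.00897314,  0.16739919,  0.98584836]])}
wrist {'fx': 297.3186396354542, 'fy': 297.3186396354542, 'cx': 261.406723300301, 'cy': 190.27168335906094, 'origin': array([0.18195261, 0.65398593, 0.38388836]), 'attitude': array([[ 3.61447179e-01, -9.07331078e-01, -2.14723664e-01],
       [ 9.32392560e-01,  3.51676658e-01,  8.34723998e-02],
       [-2.23801801e-04, -2.30377610e-01,  9.73101283e-01]])}
```

View pics/side0.png

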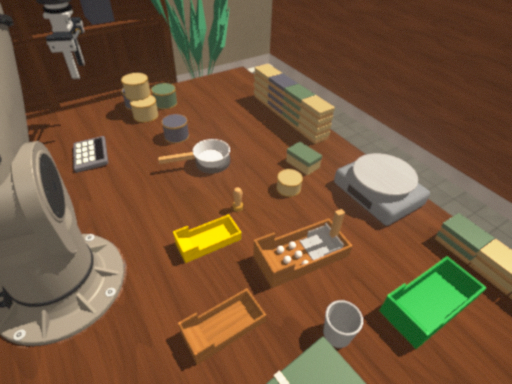

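View pics/top0.png

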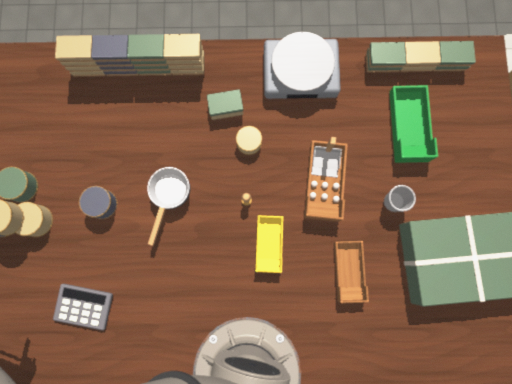

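View pics/wrist0.png

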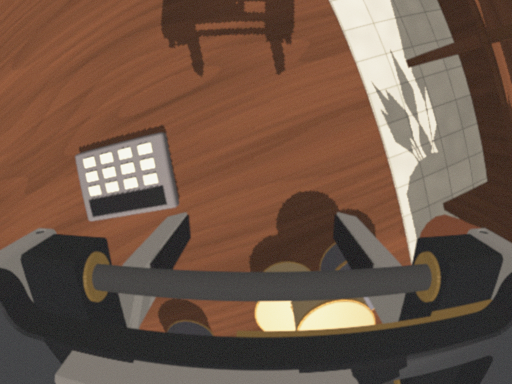

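```bash
cat > h.py <<'E'
from workcell import r,capture,spotter
import cv2, numpy as np
def proj(c,P):
    P=np.atleast_2d(P); q=(P-c["origin"])@c["attitude"]; x,y,z=q[:,0],-q[:,1],-q[:,2]
    if c.get("name")=="wrist":
        rr=np.hypot(x,y); th=np.arctan2(rr,z); k=np.where(rr>1e-9,th/np.maximum(rr,1e-9),1/z)
        return np.c_[c["cx"]+c["fx"]*x*k, c["cy"]+c["fy"]*y*k]
    return np.c_[c["cx"]+c["fx"]*x/z,c["cy"]+c["fy"]*y/z]
def unproj(c,uv,z):
    uv=np.atleast_2d(uv).astype(float); a=(uv[:,0]-c["cx"])/c["fx"]; b=(uv[:,1]-c["cy"])/c["fy"]
    if c.get("name")=="wrist":
        th=np.hypot(a,b); k=np.where(th>1e-9,np.sin(th)/np.maximum(th,1e-9),1); d=np.c_[a*k,-b*k,-np.cos(th)]
    else: d=np.c_[a,-b,-np.ones_like(a)]
    d=d@c["attitude"].T; t=(z-c["origin"][2])/d[:,2]
    return c["origin"]+d*t[:,None]
def cap(n):
    c=capture(n); c["name"]=n; return c
def crop(c,u0,v0,u1,v1,k,fn,pts=None,col=(0,0,255)):
    im=cv2.resize(c["frame"][v0:v1,u0:u1],None,fx=k,fy=k,interpolation=cv2.INTER_CUBIC)
    if pts is not None:
        for u,v in pts: cv2.circle(im,(int((u-u0+.5)*k),int((v-v0+.5)*k)),2,col,-1)
    cv2.imwrite(fn,im)
E
python3 - <<'E'
from h import *
T=cap("top"); 
for n in ["tray","scoop","pan","trivet","ball0","stamp","cup","tin_mid","tin_left","card_box"]:
    for d in spotter.outline_of("top",n)[:7]:
        print(n,round(d["conf"],2),d["location"],d["mask"].sum(),unproj(T,d["location"],0.02)[0].round(3))
for n in ["tray","scoop","scoop_in","pan","pan_in","pan_grip","ball0"]:
    for d in spotter.tip_of("top",n)[:7]:
        print("tip",n,round(d["conf"],2),d["location"],unproj(T,d["location"],0.013)[0].round(3))
crop(T,290,125,360,230,6,"pics/tr.png")
crop(T,130,155,210,260,6,"pics/pn.png")
S=cap("side")
for n in ["tray","scoop","scoop_in","pan","pan_in","pan_grip","ball0"]:
    for d in spotter.tip_of("side",n)[:7]:
        print("tip",n,round(d["conf"],2),d["location"],unproj(S,d["location"],0.013)[0].round(3))
crop(S,240,190,370,300,6,"pics/trs.png")
crop(S,145,120,245,200,6,"pics/pns.png")
E
```

```text
tray 0.87 [410.9, 118.3] 3040 [ 0.702 -0.487  0.02 ]
tray 0.7 [348.9, 273.1] 1791 [ 0.259 -0.284  0.02 ]
tray 0.65 [268.8, 244.8] 1492 [ 0.34  -0.065  0.02 ]
tray 0.61 [324.3, 193.3] 1936 [ 0.483 -0.225  0.02 ]
tray 0.23 [169.5, 190.6] 1624 [0.497 0.216 0.02 ]
scoop 0.82 [330.4, 162.1] 825 [ 0.574 -0.246  0.02 ]
pan 0.61 [165.6, 189.6] 1510 [0.5   0.227 0.02 ]
pan 0.6 [245.9, 197.7] 96 [ 0.473 -0.002  0.02 ]
stamp 0.63 [245.5, 199.7] 94 [ 0.468 -0.001  0.02 ]
cup 0.8 [401.4, 197.1] 630 [ 0.469 -0.443  0.02 ]
tin_mid 0.61 [247.2, 138.8] 529 [ 0.646 -0.007  0.02 ]
tin_left 0.89 [100.9, 202.4] 1005 [0.465 0.411 0.02 ]
tin_left 0.3 [249.9, 140.6] 587 [ 0.641 -0.015  0.02 ]
card_box 0.7 [221.0, 108.1] 882 [0.741 0.069 0.02 ]
tip tray 0.97 [322.8, 182.2] [ 0.517 -0.223  0.013]
tip tray 0.94 [408.3, 120.8] [ 0.697 -0.481  0.013]
tip tray 0.86 [272.9, 243.4] [ 0.344 -0.077  0.013]
tip tray 0.57 [345.4, 275.1] [ 0.254 -0.276  0.013]
tip scoop 0.86 [326.9, 164.9] [ 0.567 -0.237  0.013]
tip scoop_in 0.63 [323.4, 159.9] [ 0.582 -0.228  0.013]
tip pan 0.93 [171.3, 190.2] [0.499 0.212 0.013]
tip p
[... 824 characters left out ...]
.244  0.013]
tip scoop_in 0.67 [178.0, 138.8] [0.459 0.376 0.013]
tip scoop_in 0.62 [319.3, 245.9] [ 0.574 -0.239  0.013]
tip scoop_in 0.31 [213.8, 160.3] [0.509 0.206 0.013]
tip pan 0.67 [211.3, 158.3] [0.507 0.22  0.013]
tip pan_in 0.88 [209.1, 151.3] [0.518 0.257 0.013]
tip pan_grip 0.61 [301.2, 167.5] [0.728 0.031 0.013]
tip pan_grip 0.48 [296.8, 253.2] [ 0.512 -0.226  0.013]
tip ball0 0.53 [285.7, 254.4] [ 0.486 -0.215  0.013]
tip ball0 0.48 [297.8, 251.8] [ 0.516 -0.224  0.013]
tip ball0 0.44 [281.8, 247.1] [ 0.491 -0.192  0.013]
tip ball0 0.39 [294.0, 244.3] [ 0.522 -0.201  0.013]
tip ball0 0.37 [317.7, 248.8] [ 0.565 -0.243  0.013]
tip ball0 0.29 [289.6, 187.6] [ 0.64  -0.025  0.013]
```

View pics/tr.png

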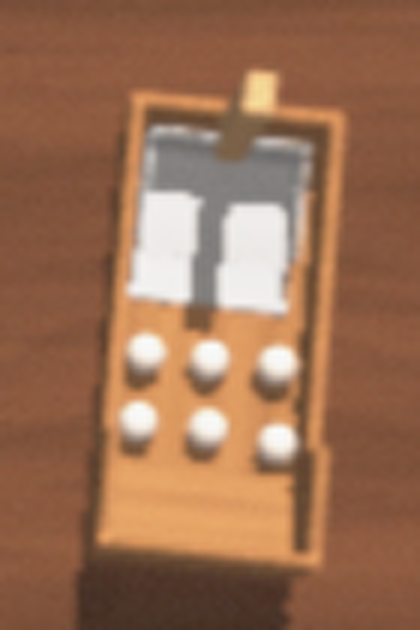

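View pics/trs.png

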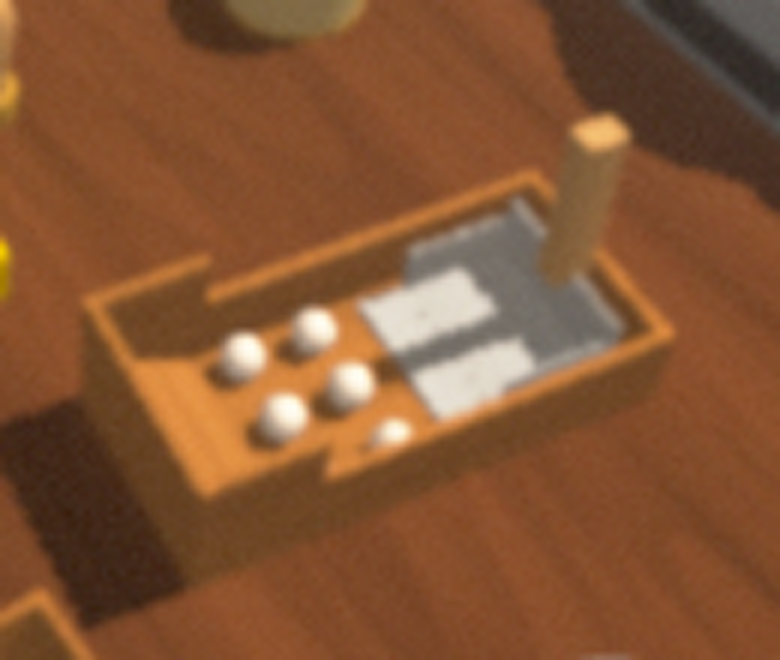

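View pics/pns.png

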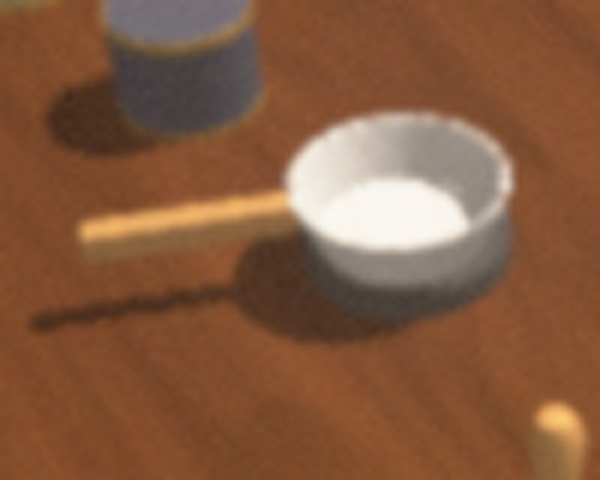

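```bash
cat > fit.py <<'E'
from h import *
from scipy.optimize import least_squares
import sys
T=cap("top");S=cap("side")
f=lambda x,y,o:((x+.5)/6-.5+o[0],(y+.5)/6-.5+o[1])
ot,os_=(290,125),(240,190)
obs=[(T,(-.11,.05,.065),f(98,545,ot)),(T,(-.11,-.05,.065),f(320,566,ot)),(T,(.11,.05,.04),f(132,92,ot)),(T,(.11,-.05,.04),f(345,112,ot)),
(S,(-.11,.05,.065),f(88,300,os_)),(S,(-.11,-.05,.065),f(208,496,os_)),(S,(.11,.05,.04),f(535,171,os_)),(S,(.11,-.05,.04),f(672,333,os_))]
def tf(p,q): c,s=np.cos(p[2]),np.sin(p[2]); return np.array([p[0]+c*q[0]-s*q[1],p[1]+s*q[0]+c*q[1],q[2]])
def res(p,obs): return np.concatenate([proj(c,tf(p,q))[0]-uv for c,q,uv in obs])
a=least_squares(res,[.52,-.22,-.1],args=(obs,)); print("tray",a.x[:2].round(4),np.degrees(a.x[2]).round(2)); print(a.fun.reshape(-1,2).round(2))
tp=a.x
so=[(T,(.036,0,.119),f(262,91,ot)),(S,(.036,0,.119),f(600,133,os_)),(T,(-.038,.036,.005),f(128,295,ot)),(T,(-.038,-.036,.005),f(288,313,ot)),
(S,(-.038,.036,.005),f(358,302,os_)),(S,(-.038,-.036,.005),f(440,418,os_)),(T,(.037,.036,.038),f(150,128,ot)),(T,(.037,-.036,.038),f(312,147,ot)),(S,(.037,.036,.038),f(517,200,os_)),(S,(.037,-.036,.038),f(627,330,os_))]
a=least_squares(res,[.57,-.24,-.1],args=(so,)); print("scoop",a.x[:2].round(4),np.degrees(a.x[2]).round(2)); print(a.fun.reshape(-1,2).round(2))
sp=a.x
# scoop in tray
c,s=np.cos(tp[2]),np.sin(tp[2]); d=sp[:2]-tp[:2]; print("scoop in tray",c*d[0]+s*d[1],-s*d[0]+c*d[1])
print("handle", tf(sp,(.036,0,.08)))
# balls
B=[(146,354),(210,360),(277,365),(138,422),(206,430),(277,443)]
for b in B:
    P=unproj(T,f(*b,ot),.013)[0]; d=P[:2]-tp[:2]; print("ball",P.round(3),(c*d[0]+s*d[1]).round(4),(-s*d[0]+c*d[1]).round(4))
np.save("tp.npy",tp);np.save("sp.npy",sp)
# pan: white/grey rim mask by outline
for c in (T,S):
    l=spotter.outline_of(c["name"],"pan")
    for d in l[:1]:
        m=d["mask"].astype(np.uint8); ys,xs=np.nonzero(m); print(c["name"],d["conf"],xs.min(),xs.max(),ys.min(),ys.max())
crop(T,130,155,210,260,6,"pics/pn.png",[])
E
python3 fit.py
```

```text
tray [ 0.5222 -0.2304] -6.64
[[ 0.8  -1.05]
 [ 0.54 -0.75]
 [ 0.57 -0.83]
 [ 0.05 -0.7 ]
 [-1.27  0.11]
 [-1.29  0.21]
 [-0.69 -0.42]
 [ 0.06  0.2 ]]
scoop [ 0.5781 -0.2341] -8.83
[[ 0.24 -0.49]
 [-0.48 -0.29]
 [ 0.53 -0.94]
 [-1.42 -0.52]
 [-0.18  0.36]
 [ 0.49  2.4 ]
 [ 1.46 -0.9 ]
 [-0.43 -0.64]
 [-0.01  0.47]
 [-2.53 -0.78]]
scoop in tray 0.05594719620843664 0.002759375062919457
handle [ 0.61368471 -0.23962117  0.08      ]
ball [ 0.513 -0.198  0.013] -0.0131 0.0314
ball [ 0.51  -0.228  0.013] -0.0129 0.0008
ball [ 0.507 -0.26   0.013] -0.012 -0.0312
ball [ 0.48  -0.193  0.013] -0.0463 0.0325
ball [ 0.476 -0.225  0.013] -0.0468 0.0001
ball [ 0.469 -0.258  0.013] -0.0496 -0.034
top 0.96 148 189 167 244
side 0.65 159 230 139 166
```

View pics/pn.png

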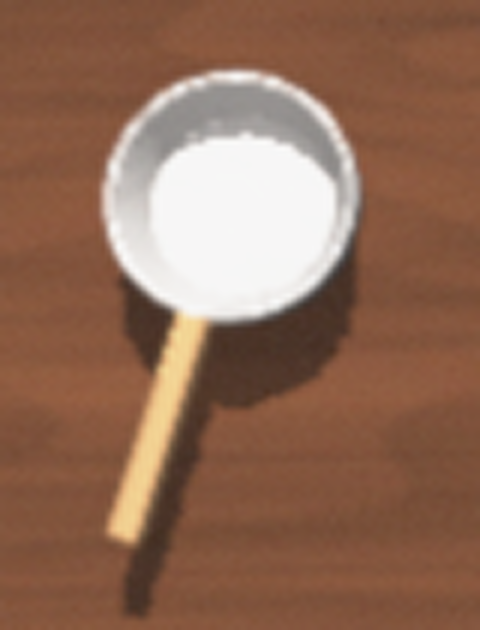

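```bash
cat > pan.py <<'E'
from h import *
from scipy.optimize import least_squares
T=cap("top");S=cap("side")
f=lambda x,y,o:np.array(((x+.5)/6-.5+o[0],(y+.5)/6-.5+o[1]))
ot,os_=(130,155),(145,120)
th=np.linspace(0,2*np.pi,361)
def res(p):
    x,y,a=p; R=np.c_[x+.058*np.cos(th),y+.058*np.sin(th),0*th+.054]
    o=[]
    t=proj(T,R); o+=[t[:,0].min()-f(103,0,ot)[0],t[:,0].max()-f(359,0,ot)[0],t[:,1].min()-f(0,70,ot)[1],t[:,1].max()-f(0,322,ot)[1]]
    t=proj(S,R); o+=[t[:,0].min()-f(284,0,os_)[0],t[:,0].max()-f(515,0,os_)[0],t[:,1].min()-f(0,112,os_)[1],t[:,1].max()-f(0,251,os_)[1]]
    E=np.array([[x-.165*np.cos(a)-s*.007*np.sin(-a),y-.165*np.sin(a)-s*.007*np.cos(a),.052] for s in(1,-1)])
    o+=list((proj(T,E)-[f(135,545,ot),f(107,533,ot)]).ravel()) if False else list((proj(T,E.mean(0))[0]-f(121,538,ot)))
    o+=list(proj(S,E.mean(0))[0]-f(80,235,os_))
    return np.array(o)
a=least_squares(res,[.5,.21,-.3]); print(a.x[:2].round(4),np.degrees(a.x[2]),a.fun.round(2))
x,y,p=a.x; print("grip",x-.09*np.cos(p),y-.09*np.sin(p))
np.save("pp.npy",a.x)
E
python3 pan.py
```

```text
[0.5028 0.2128] -16.513734762315657 [ 0.83 -0.21 -0.25 -1.18 -0.09 -1.53  0.64 -0.33  0.47 -0.42 -0.82 -0.49]
grip 0.41654506754783927 0.23837245821634184
```

>>> servo_tool(
  series="0.024 -0.055 0 0 0 -0.085;0.024 -0.055 0 0 0 -0.085;0.024 -0.055 0 0 0 -0.085;0.024 -0.055 0 0 0 -0.085;0.024 -0.055 0 0 0 -0.085;0.024 -0.055 0 0 0 -0.085;0.024 -0.055 0 0 0 -0.085;0.024 -0.055 0 0 0 -0.085;0.024 -0.055 0 0 0 -0.085;0.024 -0.055 0 0 0 -0.085;0.024 -0.055 0 0 0 -0.085;0.024 -0.055 0 0 0 -0.085",
  claw=0,
  grip_force=40,
)

```text
clock: 3.25
ee_pos: [0.536, -0.0478, 0.2075]
tool_rot: [[0.988, 0.155, 0.008], [0.155, -0.988, 0.006], [0.009, -0.004, -1.0]]
ft_force: [1.5, 1.8, -0.9]
gripper_width: 0.0938
```

>>> servo_tool(
  series="0.02 -0.05 -0.01 0 0 -0.08;0.02 -0.05 -0.01 0 0 -0.08;0.02 -0.05 -0.01 0 0 -0.08;0.018 -0.042 -0.01 0 0 -0.06;0 0 0 0 0 0;0 0 0 0 0 0",
)

```text
clock: 4.0
ee_pos: [0.6168, -0.2504, 0.1664]
tool_rot: [[0.987, -0.157, 0.011], [-0.157, -0.988, 0.001], [0.011, -0.003, -1.0]]
ft_force: [-0.3, 0.7, -0.5]
gripper_width: 0.0939
```

```bash
python3 - <<'E'
from h import *
s=r.read_state(); print(s["clock"],s["ee_pos"],np.degrees(np.arctan2(s["tool_rot"][1,0],s["tool_rot"][0,0])),s["joints"])
W=cap("wrist"); cv2.imwrite("pics/w1.png",W["frame"])
S=cap("side"); crop(S,240,120,400,300,4,"pics/s1.png",proj(S,s["ee_pos"]))
np.save("w1.npy",W,allow_pickle=True)
E
```

```text
4.0 [ 0.61680875 -0.2503937   0.16638309] -9.058268981016086 [-11.88227292  30.06837563  40.22668743  97.60761164 -22.31735617
  59.93603197  26.69659835]
```

View pics/w1.png

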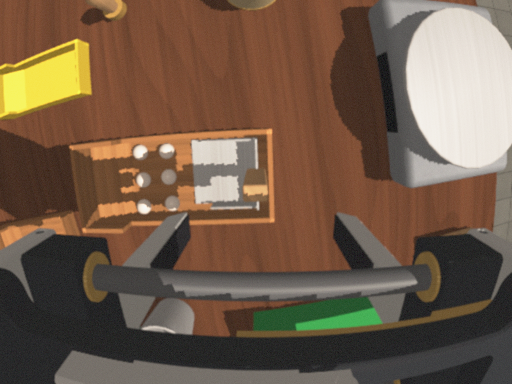

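View pics/s1.png

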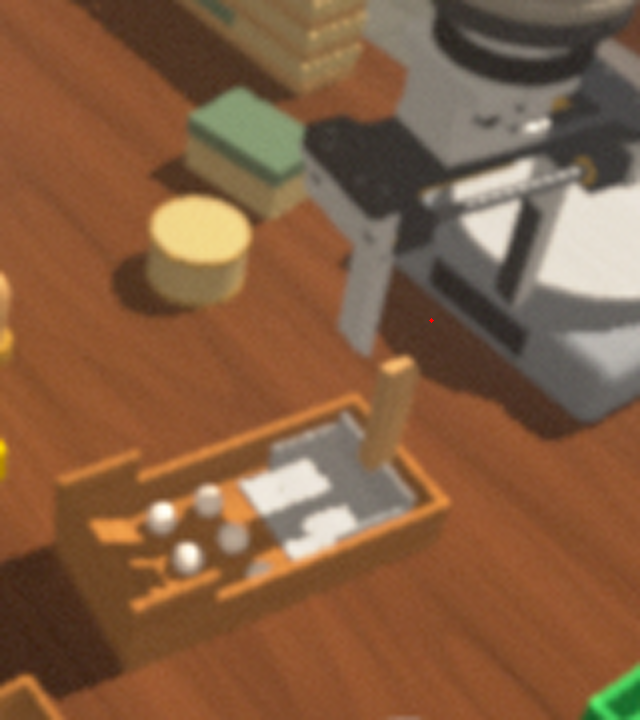

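```bash
python3 - <<'E'
from h import *
W=np.load("w1.npy",allow_pickle=True).item()
crop(W,180,120,290,240,6,"pics/w1c.png")
print(unproj(W,[[256,189],[245,189],[268,189]],.119).round(4))
tp=np.load("tp.npy");sp=np.load("sp.npy")
def tf(p,q): c,s=np.cos(p[2]),np.sin(p[2]); return np.array([p[0]+c*q[0]-s*q[1],p[1]+s*q[0]+c*q[1],q[2]])
for q in [(-.11,.05,.065),(-.11,-.05,.065),(.11,.05,.04),(.11,-.05,.04)]: print(proj(W,tf(tp,q)).round(1))
print(proj(W,tf(sp,(.036,0,.119))),proj(W,tf(sp,(-.038,0.036,.005))))
E
```

```text
[[ 0.6153 -0.235   0.119 ]
 [ 0.6068 -0.2337  0.119 ]
 [ 0.6246 -0.2365  0.119 ]]
[[ 69. 147.]]
[[ 83.1 233.9]]
[[271.2 129.2]]
[[274.5 222.4]]
[[254.85912056 194.94328165]] [[192.05079533 141.32866959]]
```

View pics/w1c.png

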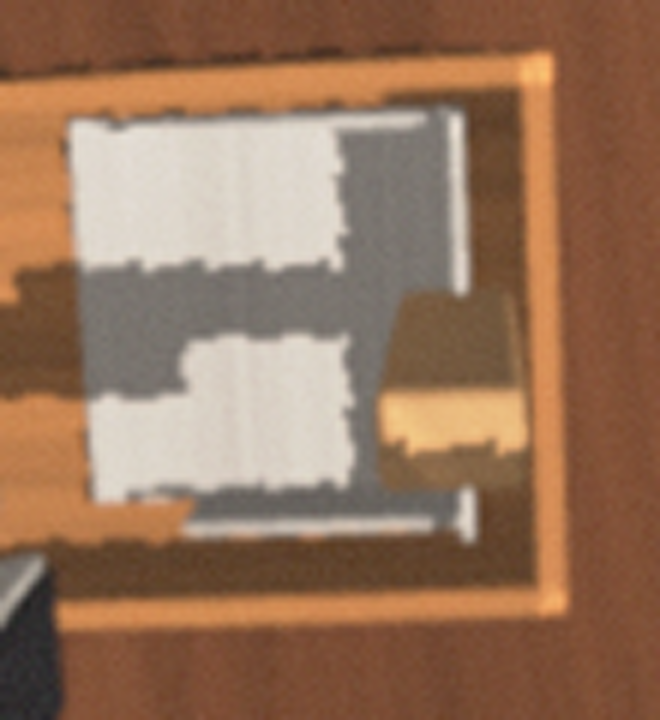

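>>> servo_tool(
  series="-0.002 0.011 0 0 0.011 0.018;0 0 -0.03 0 0 0;0 0 -0.03 0 0 0;0 0 -0.025 0 0 0;0 0 -0.01 0 0 0;0 0 0 0 0 0",
)

```text
clock: 4.85
ee_pos: [0.617, -0.2283, 0.0725]
tool_rot: [[0.992, -0.124, 0.003], [-0.124, -0.992, 0.005], [0.003, -0.005, -1.0]]
ft_force: [-0.2, 0.7, 0.3]
gripper_width: 0.0941
```

>>> servo_tool(
  series="-0.001 -0.005 -0.005 0 0 -0.005;-0.001 -0.004 -0.004 0 0 0;0 0 0 0 0 0;0 0 0 0 0 0",
)

```text
clock: 5.35
ee_pos: [0.616, -0.2383, 0.0655]
tool_rot: [[0.992, -0.129, 0.006], [-0.129, -0.992, 0.004], [0.006, -0.005, -1.0]]
ft_force: [0.5, -0.0, 0.3]
gripper_width: 0.094
```

>>> servo_tool(
  series="-0.001 -0.001 -0.005 0 0 0;0 0 0 0 0 0;0 0 0 0 0 0;0 0 0 0 0 0;0 0 0 0 0 0;0 0 0 0 0 0;0 0 0 0 0 0",
  claw=1,
  grip_force=45,
)

```text
clock: 6.22
ee_pos: [0.6152, -0.2392, 0.0604]
tool_rot: [[0.992, -0.128, 0.007], [-0.128, -0.992, 0.004], [0.006, -0.005, -1.0]]
ft_force: [0.7, -0.6, -0.1]
gripper_width: 0.0273
```

```bash
python3 - <<'E'
from h import *
s=r.read_state(); print(s["clock"],s["ee_pos"],np.degrees(np.arctan2(s["tool_rot"][1,0],s["tool_rot"][0,0])),s["joints"])
W=cap("wrist"); crop(W,60,100,300,260,3,"pics/w2.png")
S=cap("side"); crop(S,240,160,370,300,4,"pics/s2.png",proj(S,s["ee_pos"]))
E
```

```text
6.225 [ 0.61516091 -0.23918481  0.06038151] -7.381114842501723 [ -9.26578714  36.25859791  35.32945425 102.32211203 -27.11773303
  49.80370399  31.29335769]
```

View pics/w2.png

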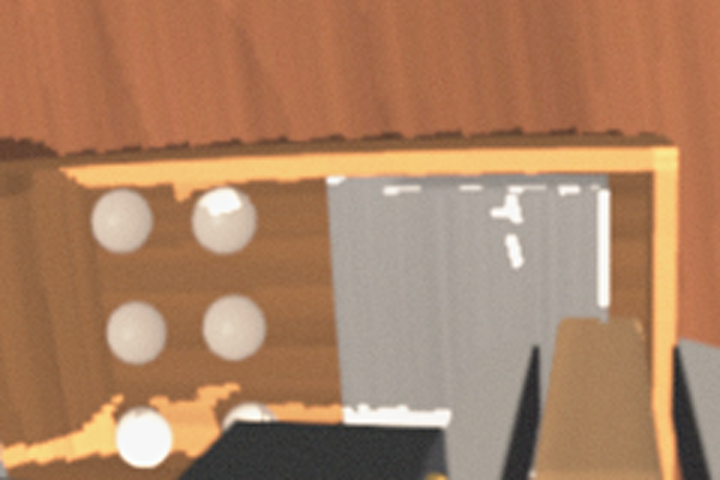

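View pics/s2.png

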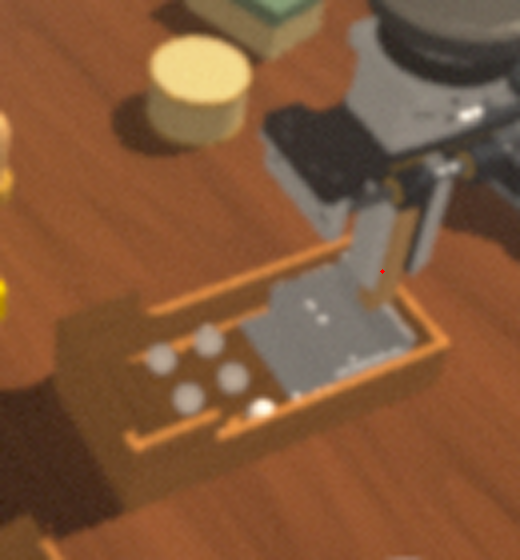

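>>> servo_tool(
  series="0 0 0 0 0 0;0 0 0 0 0 0;0 0 0 0 0 0;0 0 0 0 0 0",
)

```text
clock: 6.82
ee_pos: [0.615, -0.2392, 0.0605]
tool_rot: [[0.992, -0.129, 0.006], [-0.129, -0.992, 0.005], [0.006, -0.005, -1.0]]
ft_force: [-1.0, 0.2, 1.9]
gripper_width: 0.0198
```

>>> servo_tool(
  series="-0.018 0.0016 0 0 0 0;-0.018 0.0016 0 0 0 0;-0.018 0.0016 0 0 0 0;-0.014 0.0012 0 0 0 0;0 0 0 0 0 0",
)

```text
clock: 7.45
ee_pos: [0.5467, -0.2332, 0.0608]
tool_rot: [[0.992, -0.128, 0.009], [-0.128, -0.992, 0.003], [0.009, -0.005, -1.0]]
ft_force: [0.2, -0.6, -1.0]
gripper_width: 0.0199
```

```bash
cat > look.py <<'E'
from h import *
import sys
s=r.read_state(); k=sys.argv[1]
tp=np.load("tp.npy"); d=s["ee_pos"][:2]-tp[:2]; c,sn=np.cos(tp[2]),np.sin(tp[2])
print(s["clock"],s["ee_pos"].round(4),"tray",np.round([c*d[0]+sn*d[1],-sn*d[0]+c*d[1]],4),"yaw",np.degrees(np.arctan2(s["tool_rot"][1,0],s["tool_rot"][0,0])).round(2),s["joints"].round(1),s["ft_force"].round(1))
W=cap("wrist"); cv2.imwrite(f"pics/w{k}.png",W["frame"])
S=cap("side"); crop(S,220,160,370,300,4,f"pics/s{k}.png")
E
python3 look.py 3
```

```text
7.45 [ 0.5467 -0.2332  0.0608] tray [ 0.0246 -0.    ] yaw -7.36 [-10.5  30.9  36.4 111.4 -25.9  45.4  33.1] [ 0.2 -0.6 -1. ]
```

View pics/w3.png

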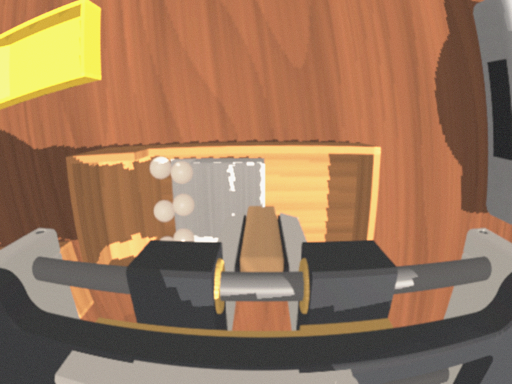

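View pics/s3.png

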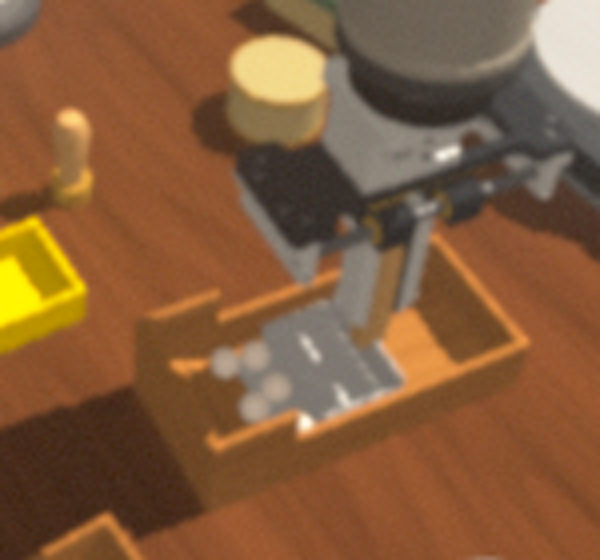

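>>> servo_tool(
  series="-0.012 0.0014 0 0 0 0;-0.005 0.0006 0.0005 0.0067 0.058 0;-0.005 0.0006 0.0005 0.0067 0.058 0;-0.005 0.0006 0.0005 0.0067 0.058 0;0 0 0 0 0 0",
)

```text
clock: 8.18
ee_pos: [0.5189, -0.2299, 0.062]
tool_rot: [[0.977, -0.128, -0.168], [-0.126, -0.992, 0.023], [-0.17, -0.001, -0.985]]
ft_force: [-0.0, 0.5, -1.8]
gripper_width: 0.0195
```

```bash
python3 look.py 4
```

```text
8.175 [ 0.5189 -0.2299  0.062 ] tray [-0.0033  0.0001] yaw -7.32 [-11.4  34.9  38.1 106.8 -21.9  56.5  29.9] [-0.   0.5 -1.8]
```

View pics/w4.png

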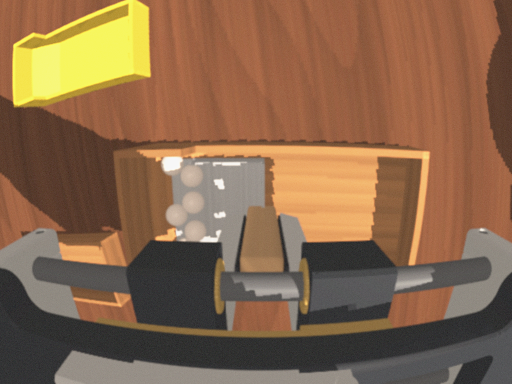

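View pics/s4.png

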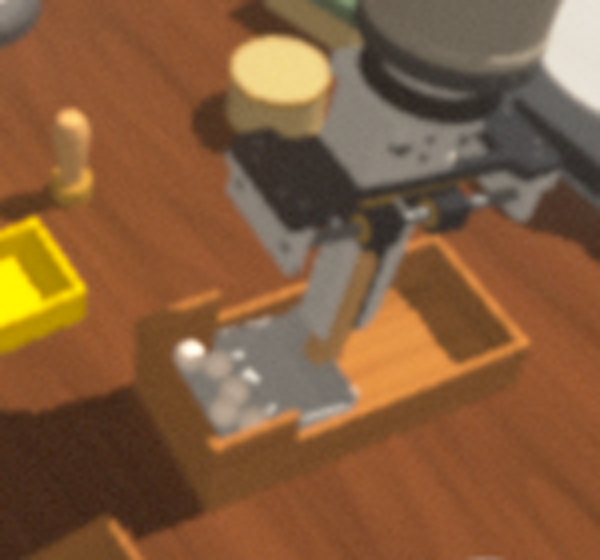

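>>> servo_tool(
  series="-0.003 0.0004 0.001 0.006 0.05 0;-0.002 0.0002 0.0005 0.002 0.02 0;0 0 0 0 0 0;0 0 0 0 0 0",
)

```text
clock: 8.78
ee_pos: [0.5125, -0.2297, 0.064]
tool_rot: [[0.964, -0.13, -0.233], [-0.126, -0.992, 0.032], [-0.235, -0.001, -0.972]]
ft_force: [0.3, -0.4, -2.2]
gripper_width: 0.02
```

```bash
python3 look.py 5
```

```text
8.775 [ 0.5125 -0.2297  0.064 ] tray [-0.0098 -0.0005] yaw -7.45 [-11.2  36.6  38.4 104.6 -20.8  60.8  29. ] [ 0.3 -0.4 -2.2]
```

View pics/w5.png

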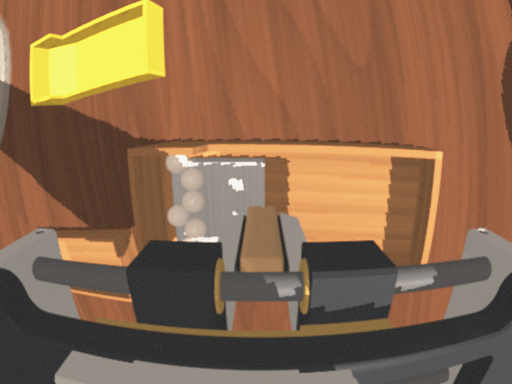

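View pics/s5.png

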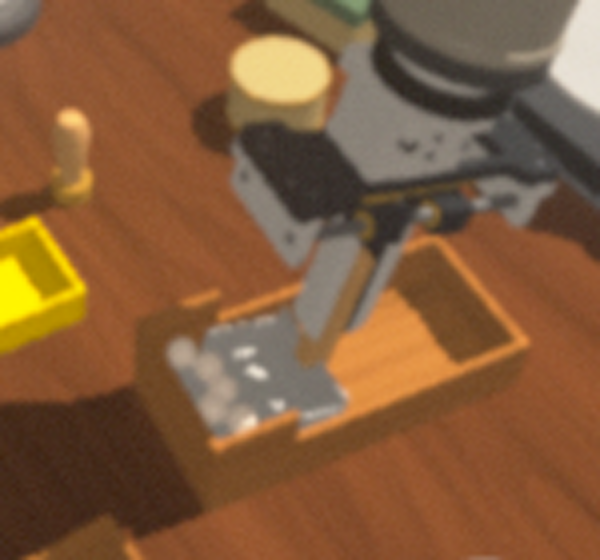

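```bash
python3 -c "
import cv2
a=cv2.imread('pics/w5.png')[140:250,120:280]; cv2.imwrite('pics/w5c.png',cv2.resize(a,None,fx=5,fy=5,interpolation=cv2.INTER_CUBIC))"
```

View pics/w5c.png

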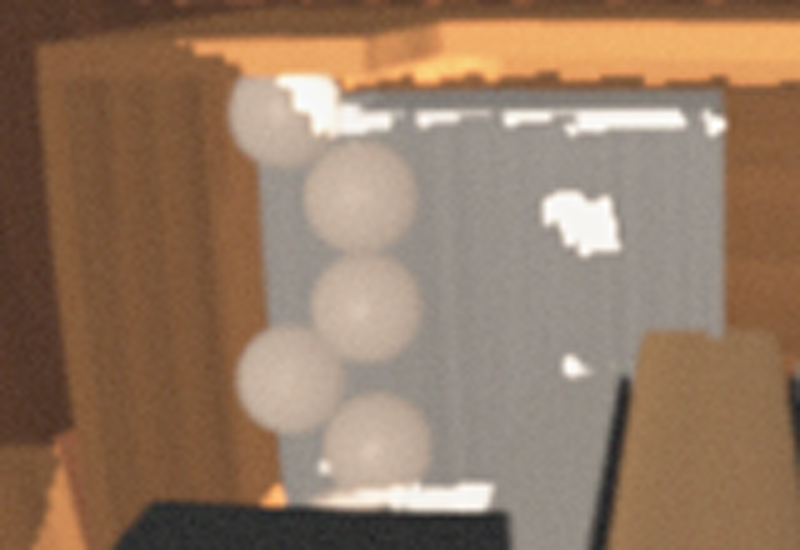

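>>> servo_tool(
  series="0.006 -0.0006 0.003 0.021 0.18 0;0.006 -0.0006 0.001 0.021 0.18 0;0.003 -0.0003 0 0.006 0.05 0;0 0 0 0 0 0;0 0 0 0 0 0;0 0 0 0 0 0",
)

```text
clock: 9.62
ee_pos: [0.5261, -0.2313, 0.0691]
tool_rot: [[0.784, -0.132, -0.606], [-0.107, -0.991, 0.077], [-0.611, 0.004, -0.792]]
ft_force: [0.4, -0.5, -1.3]
gripper_width: 0.02
```

```bash
python3 look.py 6;python3 -c "
import cv2
a=cv2.imread('pics/w6.png')[140:260,100:300]; cv2.imwrite('pics/w6c.png',cv2.resize(a,None,fx=4,fy=4,interpolation=cv2.INTER_CUBIC))"
```

```text
9.625 [ 0.5261 -0.2313  0.0691] tray [ 0.004  -0.0004] yaw -7.77 [ -7.3  52.7  37.   83.7 -16.6  88.9  25.5] [ 0.4 -0.5 -1.3]
```

View pics/w6c.png

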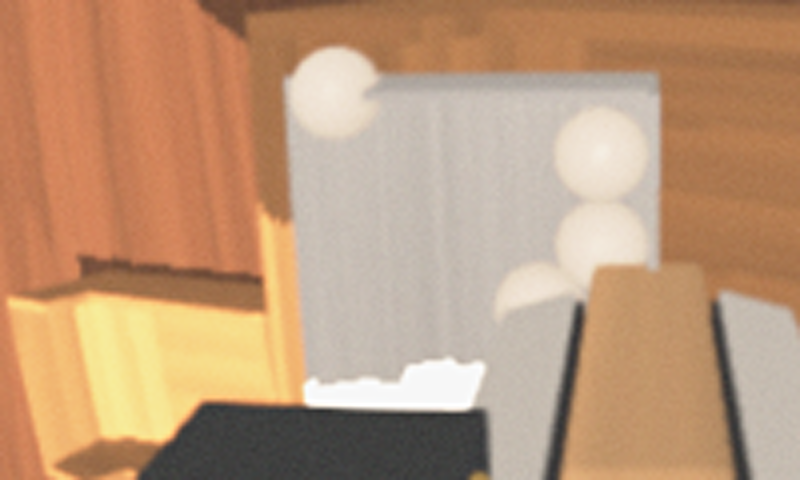

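View pics/s6.png

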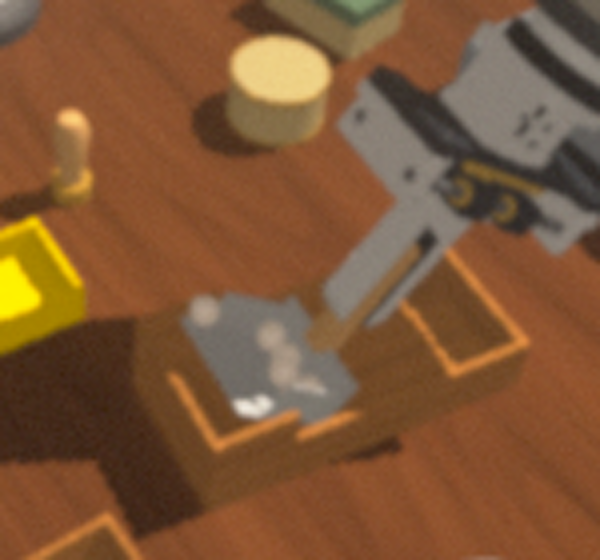

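>>> servo_tool(
  series="0 0 0 -0.012 -0.105 0;0 0 0 -0.012 -0.105 0;0 -0.006 0 0.13 -0.015 0;0 -0.006 0 0.13 -0.015 0;0 0 0 0 0 0;0 0 0 0 0 0;0 0 0 0 0 0",
)

```text
clock: 10.6
ee_pos: [0.5275, -0.2402, 0.0721]
tool_rot: [[0.913, -0.123, -0.389], [-0.005, -0.957, 0.29], [-0.407, -0.263, -0.874]]
ft_force: [0.5, 0.3, -1.8]
gripper_width: 0.0197
```

```bash
python3 look.py 7;python3 -c "
import cv2
a=cv2.imread('pics/w7.png')[140:260,100:300]; cv2.imwrite('pics/w7c.png',cv2.resize(a,None,fx=4,fy=4,interpolation=cv2.INTER_CUBIC))"
```

```text
10.6 [ 0.5275 -0.2402  0.0721] tray [ 0.0063 -0.0091] yaw -0.33 [  2.1  45.8  32.2  88.9 -25.   82.5  38.3] [ 0.5  0.3 -1.8]
```

View pics/w7c.png

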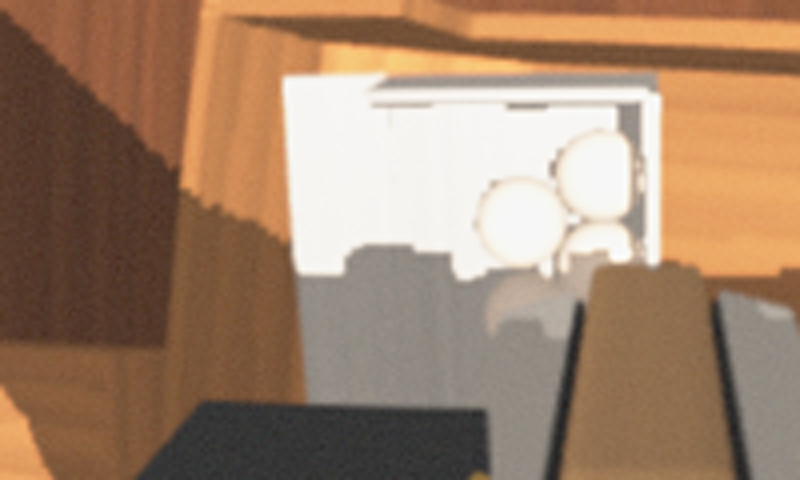

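View pics/s7.png

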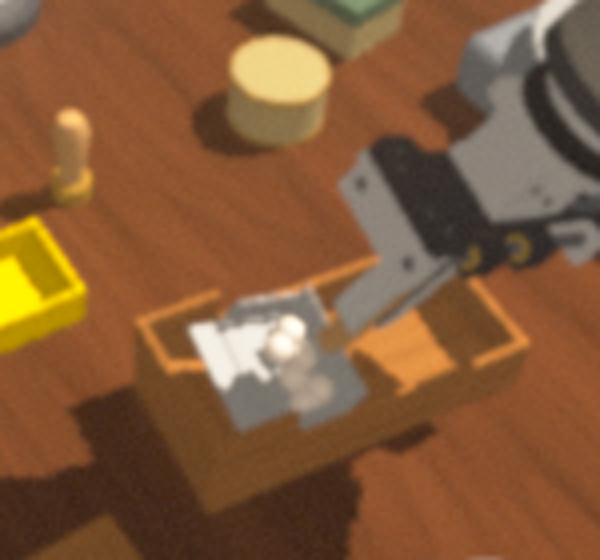

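>>> servo_tool(
  series="0 0 0.025 0 0 0;0 0.002 0.03 -0.08 0.01 0;0 0.002 0.03 -0.08 0.01 0;0.004 0.02 0.015 -0.08 0.01 0.03;0.005 0.035 0.005 0 0 0.05;0.005 0.04 0 0 0 0.05;0.005 0.04 0 0 0 0.05;0.005 0.04 0 0 0 0.05",
)

```text
clock: 11.7
ee_pos: [0.5527, -0.0574, 0.1932]
tool_rot: [[0.905, 0.105, -0.413], [0.101, -0.994, -0.032], [-0.414, -0.013, -0.91]]
ft_force: [-0.1, -0.1, -2.0]
gripper_width: 0.0198
```

```bash
cat > st.py <<'E'
from h import *
s=r.read_state(); R=s["tool_rot"]
# scoop axes: x=tool x, y=-tool y, z=-tool z
print(s["clock"],s["ee_pos"].round(4),"yaw",np.degrees(np.arctan2(R[1,0],R[0,0])).round(1),"pitch(mouth up)",np.degrees(np.arcsin(-R[2,0])).round(1),"roll(+y up)",np.degrees(np.arcsin(-R[2,1])).round(1),s["joints"].round(0),s["ft_force"].round(1),s["gripper_width"].round(4))
m=s["ee_pos"]+R[:,0]*-.074+R[:,2]*.057; print("mouth",m.round(4),"pan",np.load("pp.npy").round(4))
E
python3 st.py; python3 look.py 8
```

```text
11.7 [ 0.5527 -0.0574  0.1932] tray [0.0103 0.1753] yaw 6.36 [-25.5  33.4  35.5  91.6 -13.   85.1  19.5] [-0.1 -0.1 -2. ]Traceback (most recent call last):
  File "st.py", line 4, in <module>
    print(s["clock"],s["ee_pos"].round(4),"yaw",np.degrees(np.arctan2(R[1,0],R[0,0])).round(1),"pitch(mouth up)",np.degrees(np.arcsin(-R[2,0])).round(1),"roll(+y up)",np.degrees(np.arcsin(-R[2,1])).round(1),s["joints"].round(0),s["ft_force"].round(1),s["gripper_width"].round(4))
                                                                                                                                                                                                                                                           ^^^^^^^^^^^^^^^^^^^^^^^^
AttributeError: 'float' object has no attribute 'round'
```

View pics/w8.png

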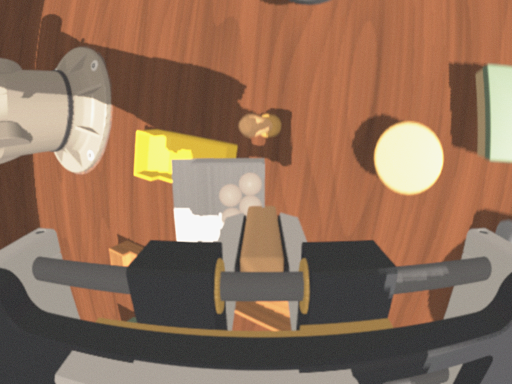

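>>> servo_tool(
  series="0.004 0.035 0 0 0 0.04;0.004 0.038 0 0 0 0.04;0.004 0.038 0 0 0 0.04;0.005 0.038 0 0 0 0.04;0.005 0.038 0 0 0 0.04;0.005 0.038 0 0 0 0.03;0.005 0.03 0 0 0 0.03;0.003 0.02 0 0 0 0;0 0.005 0 0 0 0;0 0 0 0 0 0;0 0 0 0 0 0",
)

```text
clock: 13.18
ee_pos: [0.5899, 0.2315, 0.2072]
tool_rot: [[0.85, 0.365, -0.38], [0.337, -0.931, -0.139], [-0.404, -0.009, -0.915]]
ft_force: [-0.5, 0.3, -2.3]
gripper_width: 0.0198
```

```bash
sed -i 's/s\["gripper_width"\].round(4)/s["gripper_width"]/' st.py; python3 st.py
```

```text
13.175 [0.5899 0.2315 0.2072] yaw 21.6 pitch(mouth up) 23.9 roll(+y up) 0.5 [-43.  38.  28.  78. -16.  91.   8.] [-0.5  0.3 -2.3] 0.019774351317525352
mouth [0.5053 0.1986 0.185 ] pan [ 0.5028  0.2128 -0.2882]
```

>>> servo_tool(
  series="-0.001 0.005 -0.025 0 0 0;-0.001 0.005 -0.025 0 0 0;-0.001 0.004 -0.02 0.018 -0.047 0;0 0 -0.012 0.018 -0.047 0;0 0 -0.007 0.018 -0.047 0;0 0 0 0.018 -0.047 0;0 0 0 0 0 0;0 0 0 0 0 0",
)

```text
clock: 14.18
ee_pos: [0.588, 0.2357, 0.1169]
tool_rot: [[0.914, 0.354, -0.198], [0.347, -0.935, -0.069], [-0.209, -0.006, -0.978]]
ft_force: [0.7, 0.3, -1.0]
gripper_width: 0.02
```

```bash
python3 st.py; python3 - <<'E'
from h import *
W=cap("wrist"); cv2.imwrite("pics/w9.png",W["frame"])
S=cap("side"); crop(S,120,60,290,200,4,"pics/s9.png")
T=cap("top"); crop(T,120,120,230,260,4,"pics/t9.png")
E
```

```text
14.175 [0.588  0.2357 0.1169] yaw 20.8 pitch(mouth up) 12.1 roll(+y up) 0.3 [-46.  35.  28.  93. -17.  69.   8.] [ 0.7  0.3 -1. ] 0.019950657891165176
mouth [0.509  0.2061 0.0766] pan [ 0.5028  0.2128 -0.2882]
```

View pics/w9.png

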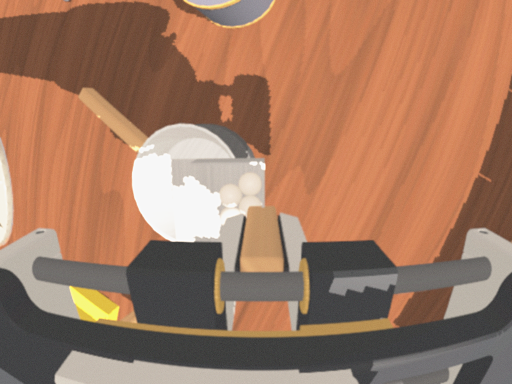

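View pics/s9.png

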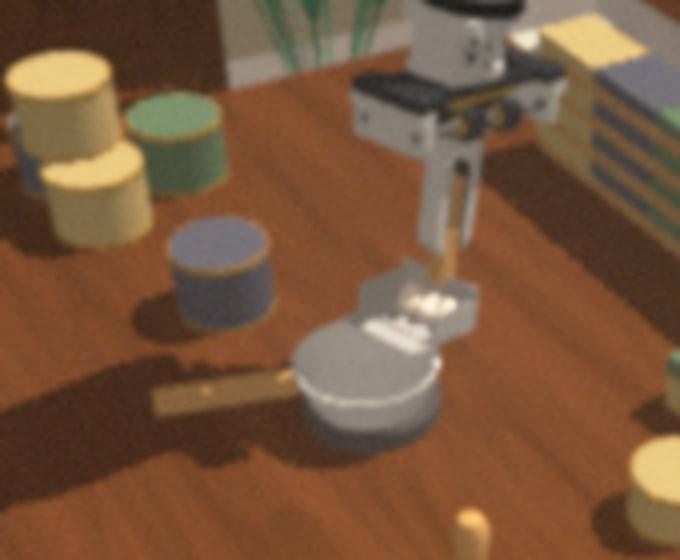

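View pics/t9.png

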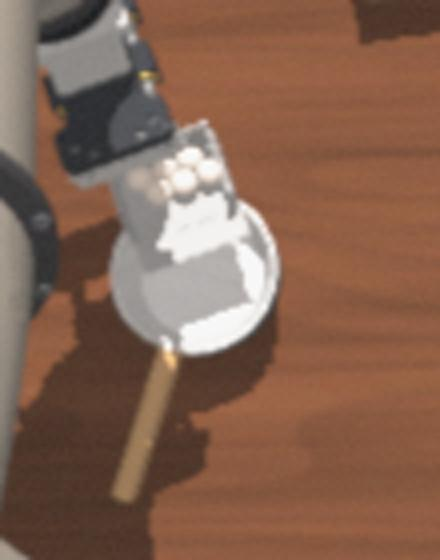

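```bash
python3 st.py; python3 - <<'E'
from h import *
s=r.read_state();R=s["tool_rot"]
T=cap("top")
S=cap("side")
P=[s["ee_pos"]+R@np.array([x,-y,.057]) for x,y in [(-.074,.038),(-.074,-.038),(.002,.038),(.002,-.038)]]
crop(T,120,120,230,260,4,"pics/t9.png",proj(T,P))
crop(S,120,60,290,200,4,"pics/s9.png",proj(S,P))
E
```

```text
14.325 [0.5881 0.236  0.1166] yaw 20.8 pitch(mouth up) 12.1 roll(+y up) 0.3 [-46.  35.  28.  93. -17.  68.   8.] [ 0.  -0.8 -1.2] 0.019799530248733013
mouth [0.5092 0.2064 0.0763] pan [ 0.5028  0.2128 -0.2882]
```

View pics/s9.png

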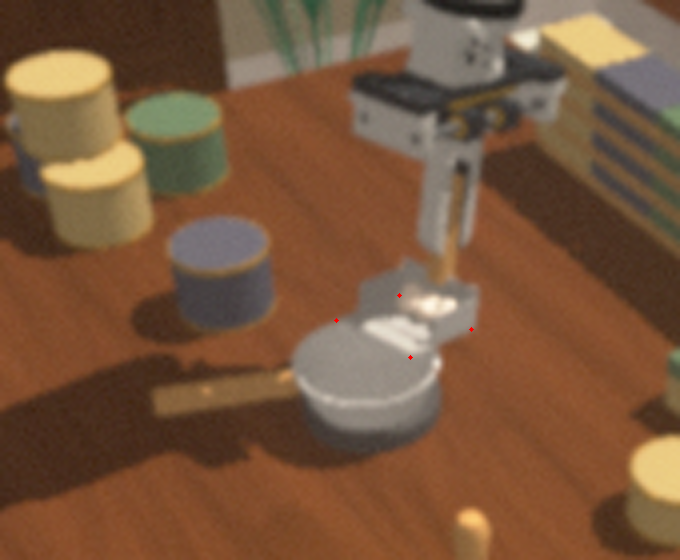

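View pics/t9.png

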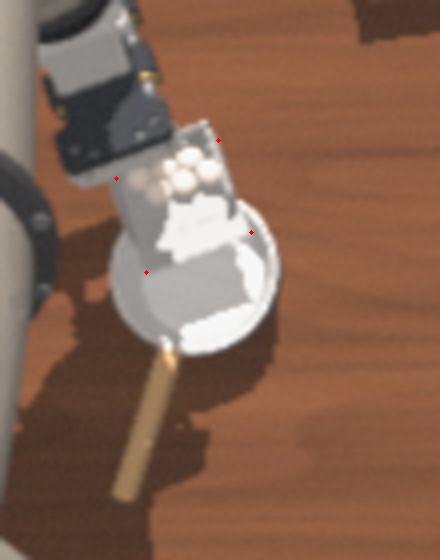

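>>> servo_tool(
  series="-0.0045 -0.0006 0.0024 0.0213 -0.0561 0;-0.0045 -0.0006 0.0024 0.0213 -0.0561 0;-0.0045 -0.0006 0.0024 0.0213 -0.0561 0;-0.0045 -0.0006 0.0024 0.0213 -0.0561 0;-0.0045 -0.0006 0.0024 0.0213 -0.0561 0;-0.0045 -0.0006 0.0024 0.0213 -0.0561 0;0 0 0 0 0 0;0 0 0 0 0 0;0 0 0 0 0 0",
)

```text
clock: 15.55
ee_pos: [0.5614, 0.2331, 0.1303]
tool_rot: [[0.923, 0.357, 0.144], [0.352, -0.934, 0.06], [0.155, -0.004, -0.988]]
ft_force: [-0.3, 0.6, -1.6]
gripper_width: 0.0198
```

```bash
python3 st.py; python3 - <<'E'
from h import *
S=cap("side"); crop(S,120,60,290,200,4,"pics/s10.png")
T=cap("top"); crop(T,120,120,230,260,4,"pics/t10.png")
E
```

```text
15.55 [0.5614 0.2331 0.1303] yaw 20.9 pitch(mouth up) -8.9 roll(+y up) 0.3 [-54.  20.  30. 114. -14.  41.   5.] [-0.3  0.6 -1.6] 0.019801634604882566
mouth [0.5013 0.2104 0.0625] pan [ 0.5028  0.2128 -0.2882]
```

View pics/t10.png

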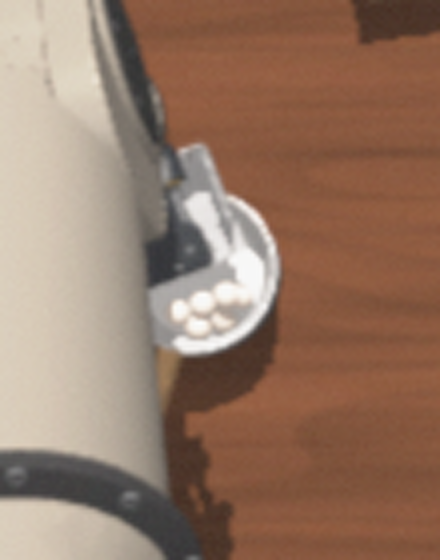

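View pics/s10.png

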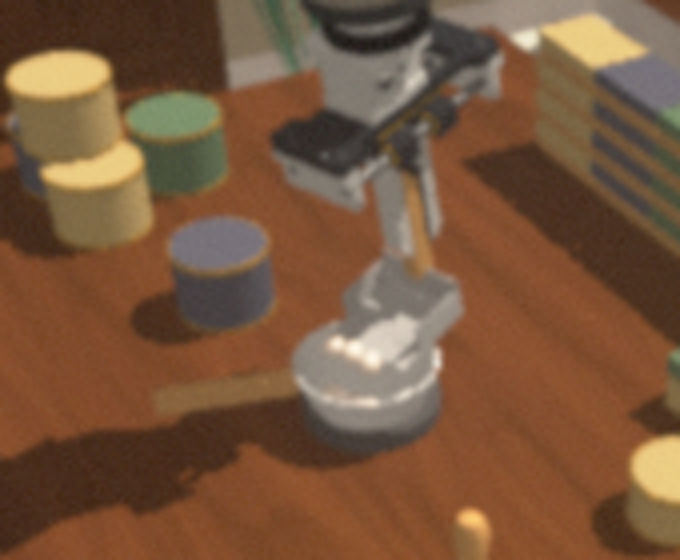

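>>> servo_tool(
  series="-0.0045 -0.0018 0.003 0.023 -0.061 0;-0.0045 -0.0018 0.003 0.023 -0.061 0;-0.0045 -0.0018 0.003 0.023 -0.061 0;0 0 0 0 0 0;0 0 0 0 0 0",
)

```text
clock: 16.27
ee_pos: [0.5495, 0.2277, 0.1393]
tool_rot: [[0.876, 0.357, 0.324], [0.334, -0.934, 0.126], [0.348, -0.002, -0.938]]
ft_force: [-0.0, -0.4, -0.8]
gripper_width: 0.02
```

```bash
python3 st.py; python3 - <<'E'
from h import *
S=cap("side"); crop(S,170,110,250,190,8,"pics/s11.png")
W=cap("wrist"); cv2.imwrite("pics/w11.png",W["frame"])
E
```

```text
16.275 [0.5495 0.2277 0.1393] yaw 20.9 pitch(mouth up) -20.3 roll(+y up) 0.1 [-59.  13.  32. 124. -10.  25.   1.] [-0.  -0.4 -0.8] 0.019977390580110978
mouth [0.5032 0.2101 0.0601] pan [ 0.5028  0.2128 -0.2882]
```

View pics/w11.png

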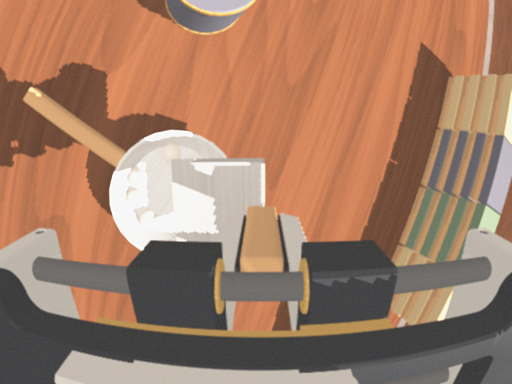

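View pics/s11.png

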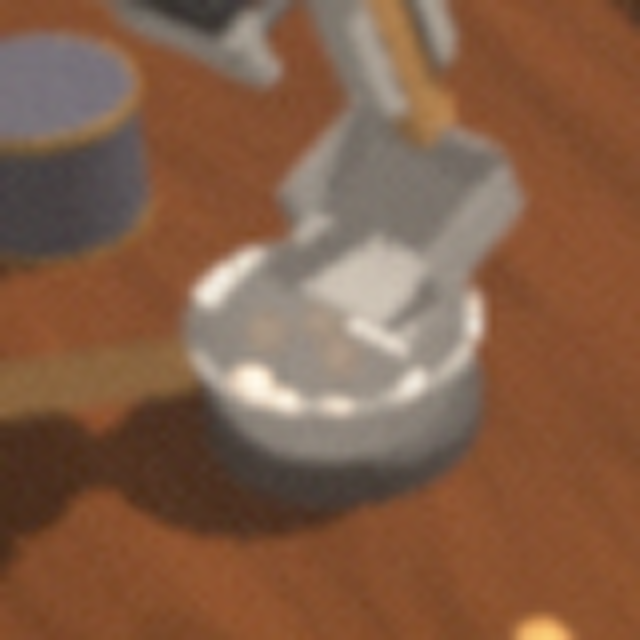

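>>> servo_tool(
  series="0.005 0.002 0.03 0 0 0;0.01 0.004 0.03 -0.031 0.083 0;0.01 0.004 0.01 -0.031 0.083 0;0.005 0 0 -0.031 0.083 0;0.005 -0.03 0 -0.031 0.083 -0.02;0.004 -0.05 0 0 0 -0.05;0.004 -0.055 0 0 0 -0.06;0.004 -0.055 0 0 0 -0.06;0.004 -0.055 0 0 0 -0.06;0.004 -0.055 0 0 0 -0.06;0.004 -0.05 0 0 0 -0.06;0.004 -0.045 0 0 0 -0.06",
)

```text
clock: 17.88
ee_pos: [0.618, -0.1638, 0.2103]
tool_rot: [[0.997, -0.068, -0.018], [-0.068, -0.998, 0.003], [-0.018, -0.002, -1.0]]
ft_force: [1.7, 0.6, -0.4]
gripper_width: 0.0199
```

>>> servo_tool(
  series="0 0 0 0 0 0;0 0 0 0 0 0;0 0 0 0 0 0",
)

```text
clock: 18.25
ee_pos: [0.6183, -0.1672, 0.2097]
tool_rot: [[0.997, -0.073, -0.02], [-0.073, -0.997, 0.002], [-0.02, -0.001, -1.0]]
ft_force: [-0.3, 0.5, -1.3]
gripper_width: 0.0195
```

```bash
python3 st.py; python3 - <<'E'
from h import *
T=cap("top"); cv2.imwrite("pics/t12.png",cv2.resize(T["frame"][120:270,130:380],None,fx=3,fy=3,interpolation=cv2.INTER_CUBIC))
W=cap("wrist"); cv2.imwrite("pics/w12.png",W["frame"])
E
```

```text
18.25 [ 0.6183 -0.1672  0.2097] yaw -4.2 pitch(mouth up) 1.1 roll(+y up) 0.0 [-22.  27.  43.  97. -20.  65.  23.] [-0.3  0.5 -1.3] 0.01950378161576942
mouth [ 0.5434 -0.1617  0.1542] pan [ 0.5028  0.2128 -0.2882]
```

View pics/t12.png

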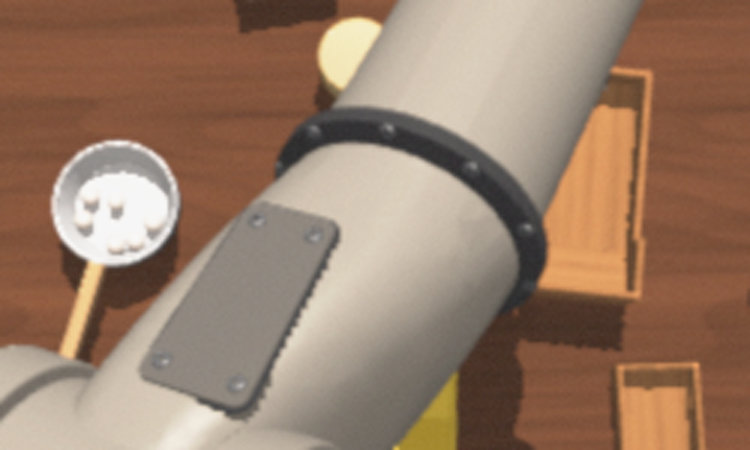

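View pics/w12.png

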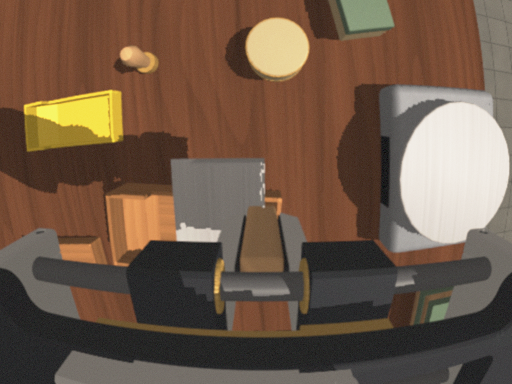

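>>> servo_tool(
  series="-0.004 -0.03 -0.02 0 -0.012 -0.026;-0.004 -0.03 -0.02 0 -0.012 -0.026;-0.003 -0.013 -0.02 0 0 0;0 0 -0.02 0 0 0;0 0 -0.02 0 0 0;0 0 -0.01 0 0 0;0 0 0 0 0 0;0 0 0 0 0 0",
)

```text
clock: 19.35
ee_pos: [0.6101, -0.2334, 0.0949]
tool_rot: [[0.994, -0.113, 0.006], [-0.113, -0.994, 0.005], [0.005, -0.006, -1.0]]
ft_force: [-0.4, -1.5, 0.0]
gripper_width: 0.0196
```

```bash
python3 st.py
```

```text
19.35 [ 0.6101 -0.2334  0.0949] yaw -6.5 pitch(mouth up) -0.3 roll(+y up) 0.3 [-12.  34.  39. 102. -27.  53.  32.] [-0.4 -1.5  0. ] 0.019617898085746693
mouth [ 0.5369 -0.2247  0.0375] pan [ 0.5028  0.2128 -0.2882]
```

>>> servo_tool(
  series="-0.003 -0.0065 0 0 0 0;0 0 -0.012 0 0 0;0 0 -0.012 0 0 0;0 0 -0.005 0 0 0;0 0 0 0 0 0;0 0 0 0 0 0",
)

```text
clock: 20.1
ee_pos: [0.6074, -0.2403, 0.0647]
tool_rot: [[0.994, -0.113, 0.007], [-0.113, -0.994, 0.005], [0.006, -0.006, -1.0]]
ft_force: [-0.3, -1.0, -0.2]
gripper_width: 0.0197
```

```bash
python3 st.py; python3 look.py 13
```

```text
20.1 [ 0.6074 -0.2403  0.0647] yaw -6.5 pitch(mouth up) -0.4 roll(+y up) 0.3 [-11.  36.  38. 103. -28.  50.  34.] [-0.3 -1.  -0.2] 0.01967727027064106
mouth [ 0.5343 -0.2316  0.0072] pan [ 0.5028  0.2128 -0.2882]
20.1 [ 0.6074 -0.2403  0.0647] tray [0.0858 0.    ] yaw -6.46 [-10.7  36.1  37.7 103.2 -28.5  50.2  33.9] [-0.3 -1.  -0.2]
```

View pics/s13.png

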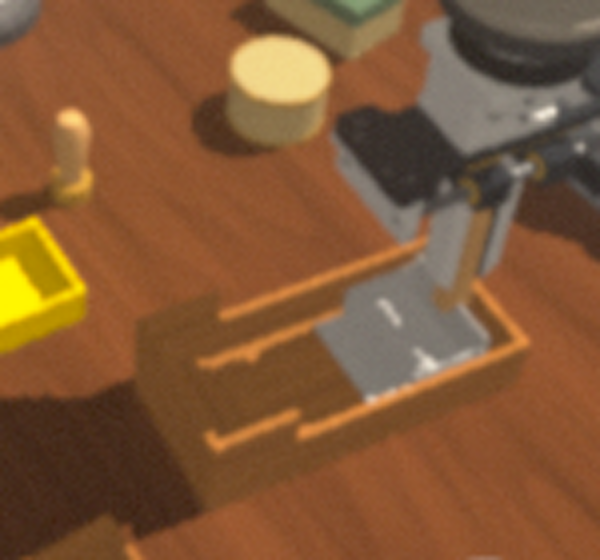

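>>> servo_tool(
  series="0 0 -0.002 0 0 0;0 0 -0.002 0 0 0;0 0 0 0 0 0",
)

```text
clock: 20.58
ee_pos: [0.6078, -0.2402, 0.061]
tool_rot: [[0.994, -0.112, 0.008], [-0.112, -0.994, 0.005], [0.007, -0.006, -1.0]]
ft_force: [0.9, 0.2, -1.4]
gripper_width: 0.0198
```

>>> servo_tool(
  series="0 0 0 0 0 0;0 0 0 0 0 0;0 0 0 0 0 0;0 0 0 0 0 0;0 0 0 0 0 0;0 0 0 0 0 0;0 0 0 0 0 0;0 0 0 0 0 0",
  claw=0,
)

```text
clock: 21.58
ee_pos: [0.608, -0.2403, 0.0613]
tool_rot: [[0.994, -0.112, 0.009], [-0.112, -0.994, 0.005], [0.008, -0.006, -1.0]]
ft_force: [0.2, 0.4, -0.0]
gripper_width: 0.0932
```

>>> servo_tool(
  series="0 0 0.04 0 0 0;0 0 0.04 0 0 0;0 0 0.04 0 0 0;-0.01 0.03 0.02 0 0 0.1;-0.018 0.045 0 0 0 0.13;-0.018 0.045 0 0 0 0.13;-0.018 0.045 0 0 0 0.13;-0.018 0.045 0 0 0 0.13;-0.018 0.045 0 0 0 0.13;-0.018 0.045 0 0 0 0.13;-0.018 0.045 0 0 0 0.13;-0.018 0.045 0 0 0 0.13",
)

```text
clock: 23.08
ee_pos: [0.4477, 0.1572, 0.2067]
tool_rot: [[0.491, 0.871, 0.004], [0.871, -0.491, 0.011], [0.011, -0.002, -1.0]]
ft_force: [0.7, 0.6, 0.1]
gripper_width: 0.0939
```

>>> servo_tool(
  series="-0.014 0.04 0 0 0 0.1;0 0 0 0 0 0;0 0 0 0 0 0;0 0 0 0 0 0",
)

```text
clock: 23.58
ee_pos: [0.4323, 0.1998, 0.2071]
tool_rot: [[0.395, 0.919, 0.003], [0.919, -0.395, 0.012], [0.012, -0.002, -1.0]]
ft_force: [0.0, 0.5, 0.5]
gripper_width: 0.0937
```

```bash
python3 st.py; python3 - <<'E'
from h import *
T=cap("top"); cv2.imwrite("pics/t14.png",cv2.resize(T["frame"][120:270,130:380],None,fx=3,fy=3,interpolation=cv2.INTER_CUBIC))
W=cap("wrist"); cv2.imwrite("pics/w14.png",W["frame"])
np.save("w14.npy",W,allow_pickle=True)
S=cap("side"); crop(S,220,160,370,300,4,"pics/s14.png");crop(S,130,90,270,200,5,"pics/s14b.png")
E
```

```text
23.575 [0.4323 0.1998 0.2071] yaw 66.7 pitch(mouth up) -0.7 roll(+y up) 0.1 [-53.   5.  22. 118.  -3.  57.  37.] [0.  0.5 0.5] 0.09368597903392319
mouth [0.4032 0.1326 0.1492] pan [ 0.5028  0.2128 -0.2882]
```

View pics/s14.png

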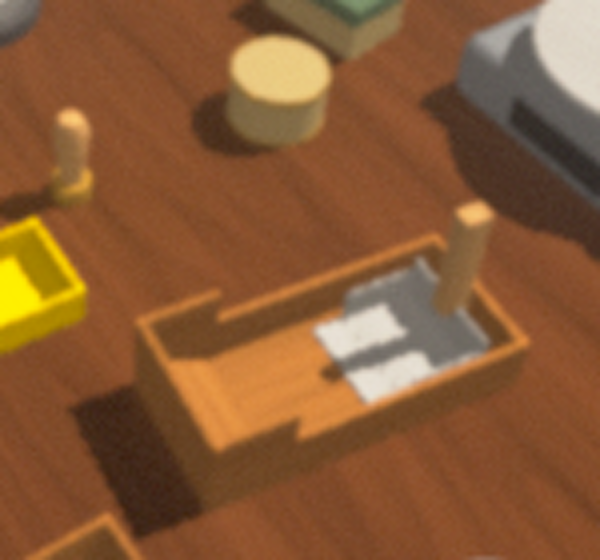

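View pics/w14.png

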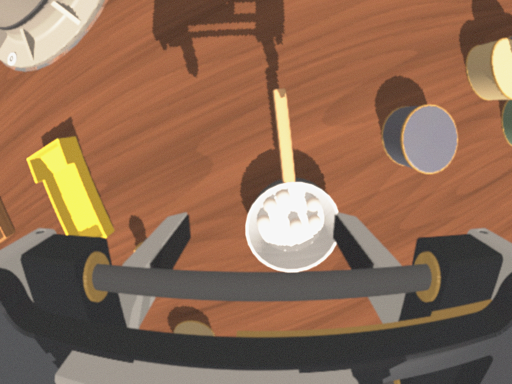

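View pics/s14b.png

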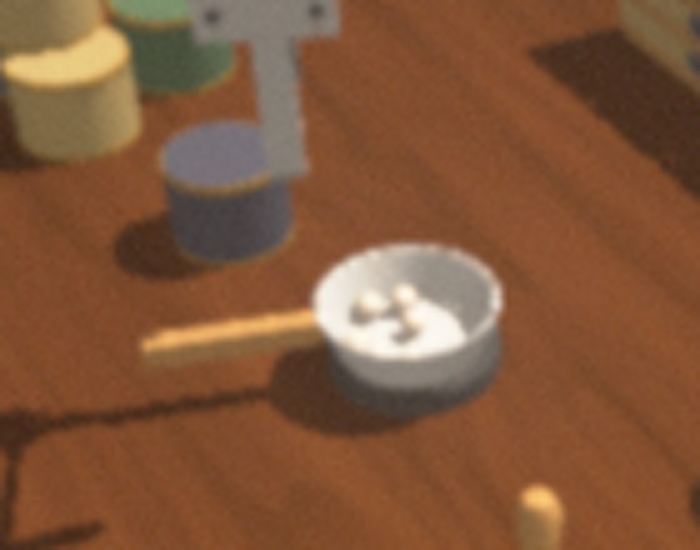

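```bash
python3 - <<'E'
from h import *
W=np.load("w14.npy",allow_pickle=True).item()
P=unproj(W,[[280,91],[289,180]],.052); print(P.round(4)); d=P[1]-P[0]; print(np.degrees(np.arctan2(d[1],d[0])))
C=unproj(W,[[292,226]],.054); print(C.round(4))
pp=np.load("pp.npy"); print(pp)
for t in (.055,.09,.165): print(proj(W,[pp[0]-t*np.cos(pp[2]),pp[1]-t*np.sin(pp[2]),.052]))
crop(W,230,70,350,280,3,"pics/w14c.png",[proj(W,[pp[0]-t*np.cos(pp[2]),pp[1]-t*np.sin(pp[2]),.052])[0] for t in (.055,.09,.165)])
E
```

```text
[[0.3486 0.2614 0.052 ]
 [0.446  0.2316 0.052 ]]
-17.042926131316232
[[0.4988 0.214  0.054 ]]
[ 0.50283271  0.21279039 -0.28821904]
[[287.81804174 184.24882317]]
[[284.68816269 154.23961536]]
[[277.15643315  88.34025775]]
```

View pics/w14c.png

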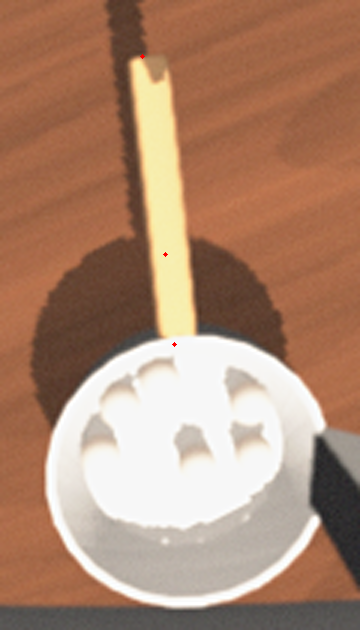

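>>> servo_tool(
  series="-0.003 0.014 -0.03 0 0 0.04;-0.003 0.014 -0.04 0.012 0 0.04;-0.002 0.01 -0.04 0 0 0.03;0 0 -0.02 0 0 0;0 0 0 0 0 0;0 0 0 0 0 0",
)

```text
clock: 24.48
ee_pos: [0.4264, 0.2369, 0.0749]
tool_rot: [[0.294, 0.956, 0.004], [0.955, -0.294, 0.026], [0.026, -0.004, -1.0]]
ft_force: [0.4, -0.8, 0.2]
gripper_width: 0.0938
```

>>> servo_tool(
  series="-0.002 0.001 -0.02 -0.026 0.004 0;0 0 -0.02 0 0 0;0 0 -0.008 0 0 0;0 0 0 0 0 0;0 0 0 0 0 0",
)

```text
clock: 25.1
ee_pos: [0.4277, 0.2394, 0.0311]
tool_rot: [[0.296, 0.955, 0.006], [0.955, -0.296, 0.006], [0.007, 0.004, -1.0]]
ft_force: [0.4, 0.4, -1.3]
gripper_width: 0.0939
```

```bash
python3 - <<'E'
from h import *
s=r.read_state(); print(s["ee_pos"],s["tool_rot"].round(3),s["joints"].round(0))
S=cap("side"); crop(S,130,90,270,200,5,"pics/s15.png",proj(S,s["ee_pos"]))
W=cap("wrist"); cv2.imwrite("pics/w15.png",W["frame"])
E
```

```text
[0.42769591 0.23938592 0.03107872] [[ 0.296  0.955  0.006]
 [ 0.955 -0.296  0.006]
 [ 0.007  0.004 -1.   ]] [-51.  22.  17. 125. -11.  34.  47.]
```

View pics/s15.png

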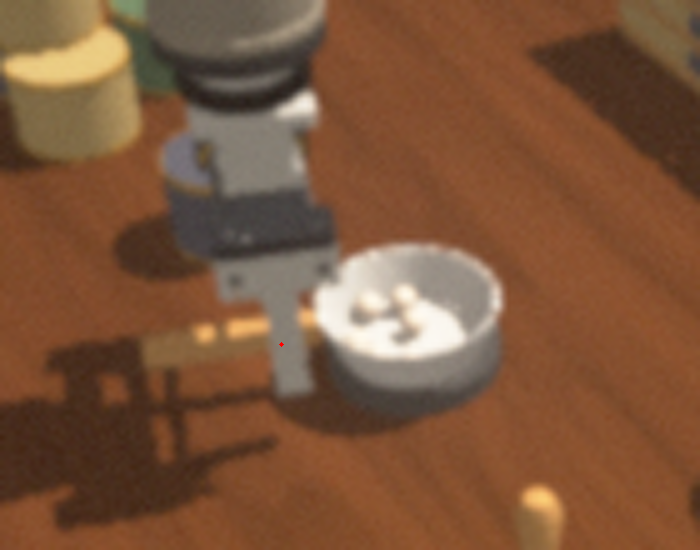

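View pics/w15.png

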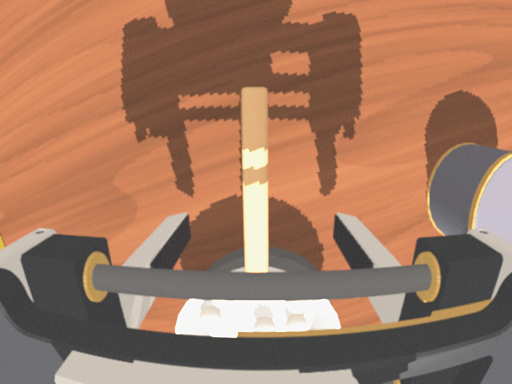

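>>> servo_tool(
  series="-0.007 0 -0.007 -0.006 0.006 0;0 0 0 0 0 0",
)

```text
clock: 25.45
ee_pos: [0.4202, 0.2396, 0.024]
tool_rot: [[0.296, 0.955, -0.0], [0.955, -0.296, -0.0], [-0.0, -0.0, -1.0]]
ft_force: [1.0, 0.8, -1.3]
gripper_width: 0.094
```

>>> servo_tool(
  series="0 0 0 0 0 0;0 0 0 0 0 0;0 0 0 0 0 0;0 0 0 0 0 0;0 0 0 0 0 0;0 0 0 0 0 0;0 0 0 0 0 0;0 0 0 0 0 0;0 0 0 0 0 0;0 0 0 0 0 0;0 0 0 0 0 0;0 0 0 0 0 0",
  claw=1,
  grip_force=60,
)

```text
clock: 26.95
ee_pos: [0.4203, 0.2396, 0.0241]
tool_rot: [[0.296, 0.955, -0.0], [0.955, -0.296, -0.0], [-0.0, -0.0, -1.0]]
ft_force: [-1.0, -0.1, 0.2]
gripper_width: 0.0132
```

Gripped (13 mm). Lift slowly by about 1 cm first.

>>> servo_tool(
  series="0 0 0.004 0 0 0;0 0 0.006 0 0 0;0 0 0.008 0 0 0;0 0 0.01 0 0 0;0 0 0 0 0 0;0 0 0 0 0 0",
)

```text
clock: 27.7
ee_pos: [0.4201, 0.2396, 0.0544]
tool_rot: [[0.296, 0.955, -0.0], [0.955, -0.296, -0.0], [-0.0, -0.0, -1.0]]
ft_force: [-1.2, -0.2, -2.9]
gripper_width: 0.0137
```

```bash
python3 - <<'E'
from h import *
s=r.read_state(); print(s["ee_pos"],s["tool_rot"].round(3),s["ft_force"],s["wrist_torque"],s["gripper_width"])
S=cap("side"); crop(S,130,90,270,200,5,"pics/s16.png")
W=cap("wrist"); cv2.imwrite("pics/w16.png",W["frame"])
E
```

```text
[0.42007428 0.23958027 0.054378  ] [[ 0.296  0.955 -0.   ]
 [ 0.955 -0.296 -0.   ]
 [-0.    -0.    -1.   ]] [-1.15984313 -0.19060195 -2.86243076] [ 0.02729704  0.1594047  -0.0046309 ] 0.013733206161156034
```

View pics/s16.png

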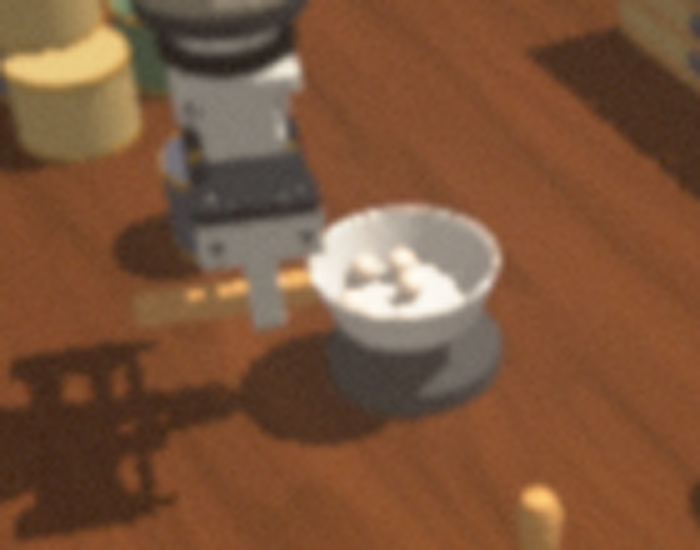

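View pics/w16.png

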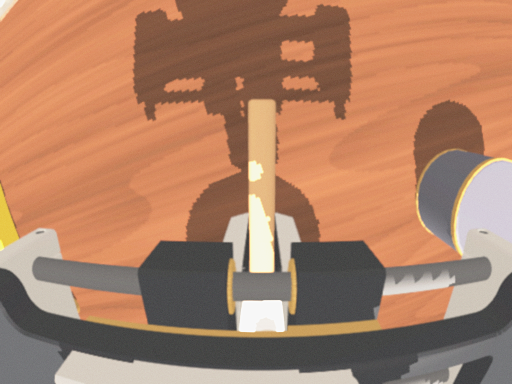

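>>> servo_tool(
  series="0 0 0.008 0 0 0;0 0 0.012 0 0 0;0 0 0.012 0 0 0;0 0 0.012 0 0 0;0 0 0.012 0 0 0;0 0 0.012 0 0 0;0 0 0.01 0 0 0;0 0 0.006 0 0 0;0 0 0.003 0 0 0;0 0 0 0 0 0;0 0 0 0 0 0;0 0 0 0 0 0",
)

```text
clock: 29.3
ee_pos: [0.4197, 0.2391, 0.1471]
tool_rot: [[0.297, 0.955, -0.001], [0.955, -0.297, -0.001], [-0.001, -0.001, -1.0]]
ft_force: [-0.3, -0.1, -2.5]
gripper_width: 0.0138
```

```bash
python3 - <<'E'
from h import *
s=r.read_state(); print(s["ee_pos"],s["tool_rot"].round(3),s["ft_force"],s["wrist_torque"],s["gripper_width"])
g=s["ee_pos"]+np.array([0,0,r.grasp_offset])
S=cap("side")
# predicted level pan overlay: rim circle/bottom circle/handle end
u=s["tool_rot"][:,1].copy(); 
u[2]=0;u/=np.linalg.norm(u)
print("u",u)
th=np.linspace(0,2*np.pi,30); C=g+.0825*u; 
rim=np.c_[C[0]+.058*np.cos(th),C[1]+.058*np.sin(th),0*th+C[2]+.011]
bot=np.c_[C[0]+.045*np.cos(th),C[1]+.045*np.sin(th),0*th+C[2]-.025]
he=np.array([g-.0825*u+[0,0,.009],g-.0825*u-[0,0,.009]])
print("bottom z",C[2]-.025)
crop(S,130,50,270,200,5,"pics/s17.png",proj(S,np.r_[rim,bot,he]))
crop(S,130,50,270,200,5,"pics/s17b.png")
cv2.imwrite("pics/full17.png",S["frame"])
T=cap("top"); crop(T,90,120,250,270,5,"pics/t17.png")
cv2.imwrite("pics/fullt17.png",T["frame"])
E
```

```text
[0.41970718 0.23906453 0.14713427] [[ 0.297  0.955 -0.001]
 [ 0.955 -0.297 -0.001]
 [-0.001 -0.001 -1.   ]] [-0.25010515 -0.1199515  -2.45823017] [ 0.06562887  0.13515799 -0.06932918] 0.013791004588806275
u [ 0.95498995 -0.29663815  0.        ]
bottom z 0.14093427230388672
```

View pics/s17.png

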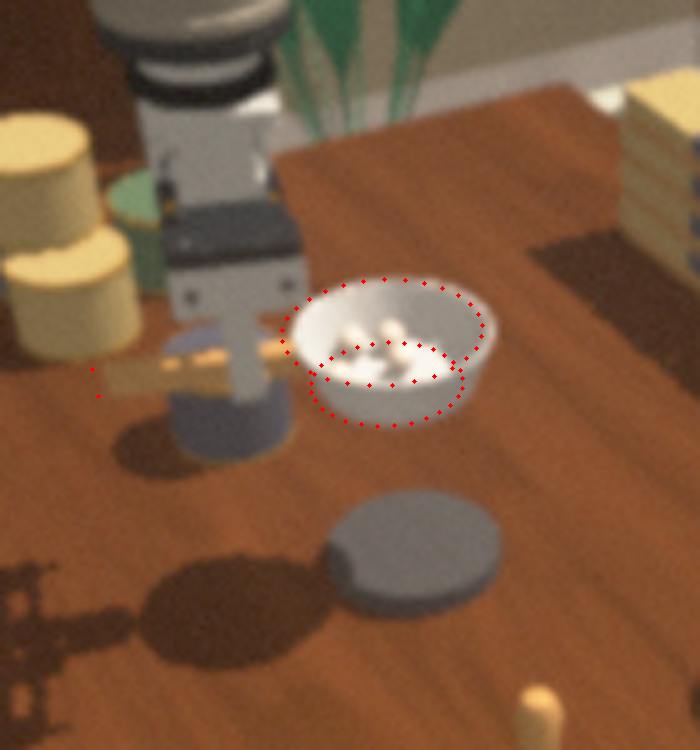

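View pics/s17b.png

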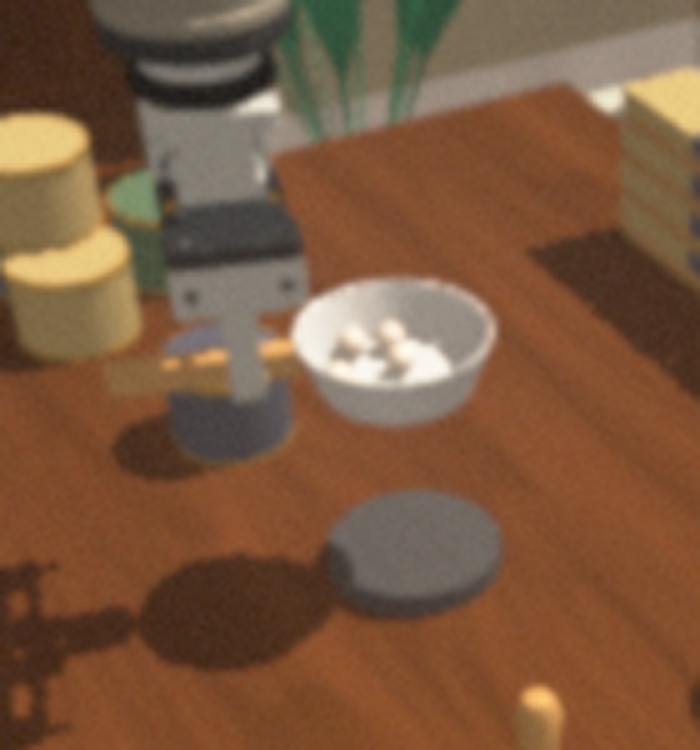

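View pics/full17.png

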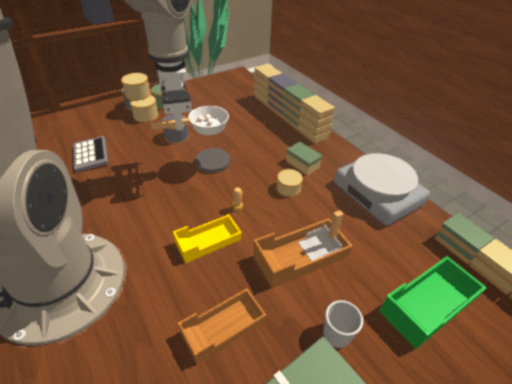

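View pics/t17.png

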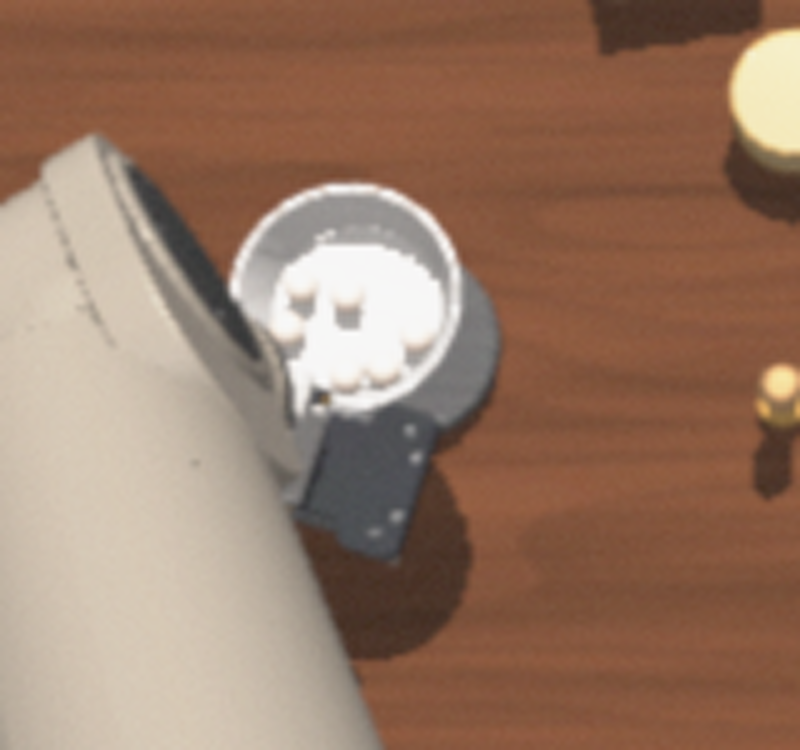

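```bash
python3 -c "
from workcell import r
s=r.read_state(); print(s['clock'],s['dq'].round(2)); print(r.close_job())"
```

```text
29.4 [-0.04 -0.15 -0.08 -0.11 -0.01  0.04 -0.02]
the job is handed in; nothing more can be done
None
```

I scooped all six balls from the tray and tipped them into the pan. I then stood the empty scoop back on the tray floor at the +x end, about 7 mm nearer the ramp than it started. Last, I took the pan by its handle and lifted it. The job was handed in at 29.4 s of the 72 s allowed, with the arm still holding the pan.

My last checks, taken just before handing in:
- **Balls:** six are visible in the pan. The tray held none in the view after the scoop was put back, and I saw none on the counter.
- **Pan:** its bottom is about 14 cm above the counter, from the gripper pose. The side view shows it level to within what the picture resolves. The predicted outline was about 2 pixels off along the handle, which I read as a slightly different grip point rather than a tilt.
- **Scoop:** it stands upright on its base in the tray.
- **Other things:** the stamp, tins, cup and card box look unmoved in the last side view.
- **Grip:** about 14 mm opening at 60 N, joint speeds near zero. The wrist force reads about 2.5 N downward, a little under the roughly 2.9 N expected for the pan and six balls.

No check failed.

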